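# Refill and close the classroom paint set

### The arm

A 6-joint arm with a two-finger parallel gripper is mounted at the origin on the work surface. World frame = base frame: x ahead of the robot, y to its left, z up, the work surface at z = 0. Lengths are in mm, angles in degrees, forces in N, time in s.
With the tool pointing down it reaches from about 300 to 850 mm from the base axis. Payload 4.2 kg.
Tool frame: the origin (TCP) lies midway between the tips of the shut fingers; the grasp point (between the pads) lies 19 mm behind it; z points along the fingers, y is the line along which they close (so a half turn about z gives the same grasp; the last joint's range is limited). The gripper opens to 91 mm and grips with 3 to 60 N. Pads are 32 mm wide; open, the fingers measure 118 mm over their backs; the gripper's body (76 mm by 178 mm) begins 60 mm behind the grasp point.
Start: joints at [72.365, 18.312, 89.639, -0, 72.044, -1.146], TCP at [163.212, 551.367, 213.976] pointing down, gripper open.
Joint ranges: [-177.97, 177.97], [-48.28, 115.42], [12.27, 149.76], [-77.06, 257.06], [2.81, 150.46], [-146.56, 146.56]. Speed limits (degrees/s): [147.25, 147.25, 180, 180, 180, 180].

### API

Orientations are given as [roll, pitch, yaw] about the fixed x, y, z axes, in that order (R = Rz(yaw) Ry(pitch) Rx(roll)).
In Python, from workcell import env gives the robot as it stands.
- The arm moves only by the tool send_rows, never from a script. Its argument "steps" is a list that holds one entry, the list of rows, each a list of 5 numbers: the shift along the tool's x, y, z scaled (see below), then the turn about the tool's z scaled (see below), then the opening, from 0 (shut) to 1 (fully open). In form: [[[dx, dy, dz, yaw, fingers], ...]]. A call has 1 to 5 rows; each row shifts and turns the commanded pose from where the row before left it, along the tool's axes as they then stand; what a row does not reach is not made up. The controller multiplies each number of a shift by 0.04 m and each number of a turn by 0.12 rad. A row lasts 1/12 s, in which the tool goes at most 41.7 mm and 7.16 degrees, less where a joint would pass 70% of its speed; a pose out of reach is approached as far as the arm can. A call with a number of a shift or a turn outside -1 to 1 is refused whole. A call with a gripper value outside its range is refused whole. The fingers move at their own pace and stop on an object; "squeeze" is the grip in N (left out, the last holds). Time passes only in rows, so rows that do not move let the fingers close. It gives the time, the measured TCP pose, the force, the opening and the grip force at its end, in the units of the state.
- env.state(): the state, without advancing time (a new reading comes with each control period).
- env.grab_frame(name): name is "scene" or "top" or "wrist"; returns a dict with "pixels" (400x640x3 uint8, red, green, blue), "depth" (400x640 float32, mm along the optical axis (not along the pixel's ray), 0 where there is no reading), "intrinsics" (3x3 intrinsics, pixels), "cam_to_world" (4x4, takes a point from camera to world coordinates). Camera axes: x right, y down, z forward; pixel columns grow to the right and rows downward; lengths in mm; the calibration is good to about 2 mm. A picture is of the moment at which its call begins.
- env.job_done(): hands the job in; it is judged then, once.
The state is a dict: "time_s": time; "qpos": joint angles; "qvel": joint speeds; "effort": joint torques, N m; "ee_pos": TCP position; "ee_rot": TCP orientation; "force": force on the tool from outside, world axes, zero at the start; "torque": the same for the moment, N m; "gripper_width": finger opening in mm; "gripper_force": force on a finger pad.
Only numpy, scipy, OpenCV 4.12 (cv2) and the standard library are available. Lean on these libraries where they do the work, as an engineer would, in place of code of your own. Each camera call takes 0.05 s, during which the arm holds its last target. There are 200 camera calls.

### The job

Refill the paint set: put each loose colour pan into the tray pocket marked with its colour, flat and square, and press every pan down until its rim is fully home on the deck, also the black one that was left standing proud. Only when all the pans are home, put the blue lid on the tray and press both its ends down until it is fully shut. Leave the water tub standing where it is.

Things in the scene. Friction and masses are not known exactly. Their poses are not given: they have to be found in the camera images.
- tray: White paint tray, 190 x 224 mm (x, y), fixed on the table; origin: centre of its underside, z up. A raised deck of 172 x 206 mm, top 30 mm up, has six square pockets of 52 x 52 mm in two rows of three (centres x = -45, +45; y = +64, 0, -64 mm), each with an 11 x 40 mm colour mark beside it at the deck's outer edge. Round the deck a shoulder, 16 mm up, carries the lid.
- lid: Blue shoe-box style lid, 150 g: outside 190 x 224 mm (x, y), inside 182 x 216 mm, skirt 24 mm deep; either way round fits. Flat top 28 mm above its lower edge; on its middle a white rib handle 18 mm thick (x), 70 mm long (y), 24 mm tall. Origin: centre of its lower edge plane, z up: 16 mm above the tray's underside when shut, 22 mm when put on but not pressed. A proud pan keeps it from shutting.
- lid_left (a point): Middle of the pale press mark on the lid's flat top near its +y end, 92 mm from the lid's middle. A black catch strip at each end of the tray's shoulder holds that end of the lid 6 mm high until about 13 N is pressed on the mark; then it is home and stays down. Height above the tray's underside: 50 mm resting, 44 mm home.
- lid_right (a point): The same press mark at the lid's -y end, with the same catch: 50 mm above the tray's underside when resting, 44 mm when home.
- pan_red: Loose refill pan with a red paint cake, on the table at the start; may be absent. Square white cup 30 mm tall, 45 g: lower part 48 x 48 mm, tapered to 38 mm in the lowest 8 mm; round its top a rim 56 x 56 mm, from 22 to 30 mm up, whose underside lands on the deck when home. Any quarter turn fits. Origin: centre of its underside, z up, sides along x and y.
- pan_yellow: Loose refill pan with a yellow paint cake, on the table at the start; may be absent. Square white cup 30 mm tall, 45 g: lower part 48 x 48 mm, tapered to 38 mm in the lowest 8 mm; round its top a rim 56 x 56 mm, from 22 to 30 mm up, whose underside lands on the deck when home. Any quarter turn fits. Origin: centre of its underside, z up, sides along x and y.
- pan_green: Loose refill pan with a green paint cake, on the table at the start; may be absent. Square white cup 30 mm tall, 45 g: lower part 48 x 48 mm, tapered to 38 mm in the lowest 8 mm; round its top a rim 56 x 56 mm, from 22 to 30 mm up, whose underside lands on the deck when home. Any quarter turn fits. Origin: centre of its underside, z up, sides along x and y.
- pan_blue: Loose refill pan with a blue paint cake, on the table at the start; may be absent. Square white cup 30 mm tall, 45 g: lower part 48 x 48 mm, tapered to 38 mm in the lowest 8 mm; round its top a rim 56 x 56 mm, from 22 to 30 mm up, whose underside lands on the deck when home. Any quarter turn fits. Origin: centre of its underside, z up, sides along x and y.
- pan_purple: Loose refill pan with a purple paint cake, on the table at the start; may be absent. Square white cup 30 mm tall, 45 g: lower part 48 x 48 mm, tapered to 38 mm in the lowest 8 mm; round its top a rim 56 x 56 mm, from 22 to 30 mm up, whose underside lands on the deck when home. Any quarter turn fits. Origin: centre of its underside, z up, sides along x and y.
- pan_black: The same pan with a black cake. It already stands in its own pocket at the start, but proud: not pressed home, its rim 6 mm above the deck. Origin: centre of its underside.
- pocket_red (a point): Centre of the mouth of the red-marked pocket, at deck height (near row (tray x = -45 mm), y = +64 mm); axes as the tray's. A press fit: a pan lowered in stops on a black grip pad with its origin 16 mm below this point, rim 6 mm above the deck; about 10 N straight down on its top pushes it home, origin 22 mm below this point, and it stays there.
- pocket_yellow (a point): Centre of the mouth of the yellow-marked pocket, at deck height (near row, y = 0 mm); axes as the tray's. A press fit: a pan lowered in stops on a black grip pad with its origin 16 mm below this point, rim 6 mm above the deck; about 10 N straight down on its top pushes it home, origin 22 mm below this point, and it stays there.
- pocket_green (a point): Centre of the mouth of the green-marked pocket, at deck height (near row, y = -64 mm); axes as the tray's. A press fit: a pan lowered in stops on a black grip pad with its origin 16 mm below this point, rim 6 mm above the deck; about 10 N straight down on its top pushes it home, origin 22 mm below this point, and it stays there.
- pocket_blue (a point): Centre of the mouth of the blue-marked pocket, at deck height (far row (tray x = +45 mm), y = +64 mm); axes as the tray's. A press fit: a pan lowered in stops on a black grip pad with its origin 16 mm below this point, rim 6 mm above the deck; about 10 N straight down on its top pushes it home, origin 22 mm below this point, and it stays there.
- pocket_purple (a point): Centre of the mouth of the purple-marked pocket, at deck height (far row, y = 0 mm); axes as the tray's. A press fit: a pan lowered in stops on a black grip pad with its origin 16 mm below this point, rim 6 mm above the deck; about 10 N straight down on its top pushes it home, origin 22 mm below this point, and it stays there.
- pocket_black (a point): Centre of the mouth of the black-marked pocket, at deck height (far row, y = -64 mm); axes as the tray's. A press fit: a pan lowered in stops on a black grip pad with its origin 16 mm below this point, rim 6 mm above the deck; about 10 N straight down on its top pushes it home, origin 22 mm below this point, and it stays there.
- water_tub: Bystander: white plastic tub, 90 mm across, 70 mm tall. Origin: centre of its underside.

How it is judged:
By the outcome, as a careful person would: the job done as asked, in the order asked, and still so for the second after the job is handed in, with the robot touching nothing.
Of pan_red, pan_yellow, pan_green, pan_blue, pan_purple only 3 to 5 are there at a start; the rules pass over those that are not, and their reading is None.
At some moment in a run one of pan_red, pan_yellow, pan_green, pan_blue, pan_purple, lid may be knocked a few centimetres aside while the robot is not near it.
Once in a run the grip may slacken for a moment while it holds something.
It also fails if it takes over 210 s, if anything falls off the work surface, if the arm or the gripper's body presses on something with over 40 N, if the wrist force passes 120 N, or if a joint passes its speed limit or range.

## Working session

There is one attempt and no reset: what is moved stays moved. The work goes in short steps, Python scripts to look and compute and a tool call to move; the robot and the scene stay as the last step left them, time stands still between calls to the robot, and variables do not carry over. Pictures are saved under pics/ and viewed, at most 14 in all, crops included, and the job is handed in when it is done.

Besides the shell and the picture viewer there is one more tool, called after "Emit:" by a JSON object that holds its "method" and its "body", one argument or row to a line. send_rows: Moves the arm, as the interface text tells. Shifts and turns lie within -1 to 1; 1 stands for 0.04 m of shift or 0.12 rad of turn. Its arguments: {"type":"object","properties":{"steps":{"type":"array"},"squeeze":{"type":"number"}},"required":["steps"]}

```bash
mkdir -p pics
cat > h.py <<'E'
import numpy as np, cv2
from workcell import env
def grab(n,save=None):
    f=env.grab_frame(n)
    if save: cv2.imwrite('pics/'+save,f['pixels'][:,:,::-1])
    return f
def cloud(f):
    K=f['intrinsics'];d=f['depth'];h,w=d.shape
    u,v=np.meshgrid(np.arange(w),np.arange(h))
    P=np.stack([(u-K[0,2])/K[0,0]*d,(v-K[1,2])/K[1,1]*d,d,np.ones_like(d)],-1)
    return (P@np.array(f['cam_to_world']).T)[...,:3]
E
python3 - <<'E'
from h import *
s=env.state();print(s)
for n in ['top','scene']:
    f=grab(n,n+'0.png');np.savez(n+'0.npz',**f);print(f['cam_to_world'],f['intrinsics'])
E
```

```text
{'time_s': 0.0, 'qpos': array([ 7.23674166e+01,  1.83514477e+01,  8.97073585e+01,  1.05137397e-04,
        7.20436144e+01, -1.14499905e+00]), 'qvel': array([ 0.03261043,  0.13416093,  0.07648626,  0.11506875, -0.02341364,
       -0.04534766]), 'effort': array([ 1.03785402e-03, -4.12469387e+01, -2.31972975e+01,  7.29456497e-02,
        4.57086833e-02, -1.17394843e-04]), 'ee_pos': array([163.02367784, 550.87030536, 213.11577021]), 'ee_rot': array([-1.79897602e+02, -2.14657485e-03,  1.63512381e+02]), 'force': array([ 0.31919815, -0.53996824,  0.02018777]), 'torque': array([-0.03234736, -0.00631708, -0.02763296]), 'gripper_force': 0.0, 'gripper_width': 90.75997359977204}
[[ 1.31903846e-02 -9.76032967e-01  2.17222607e-01  3.06534742e+02]
 [-9.99898975e-01 -1.17244626e-02  8.03594980e-03  7.39500778e+01]
 [-5.29653359e-03 -2.17306659e-01 -9.76089014e-01  9.64520401e+02]
 [ 0.00000000e+00  0.00000000e+00  0.00000000e+00  1.00000000e+00]] [[403.86003397   0.         318.88662392]
 [  0.         403.86003397 200.52790715]
 [  0.           0.           1.        ]]
[[ 4.07720834e-01  6.53013925e-01 -6.38229219e-01  1.40408896e+03]
 [ 9.13004146e-01 -3.02023376e-01  2.74235865e-01 -2.85062697e+02]
 [-1.36803047e-02 -6.94517598e-01 -7.19345644e-01  1.03983429e+03]
 [ 0.00000000e+00  0.00000000e+00  0.00000000e+00  1.00000000e+00]] [[467.05566554   0.         309.06853121]
 [  0.         467.05566554 189.93182616]
 [  0.           0.           1.        ]]
```

View pics/top0.png

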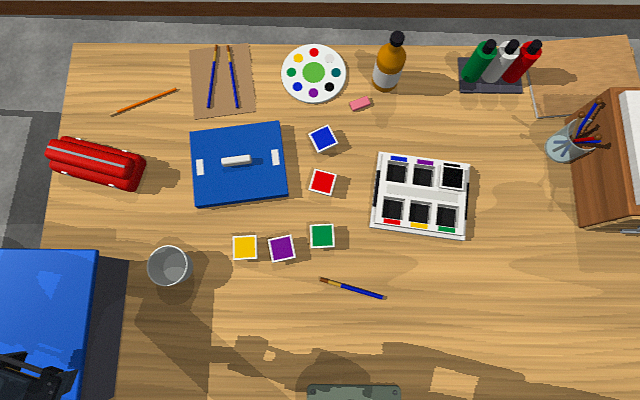

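View pics/scene0.png

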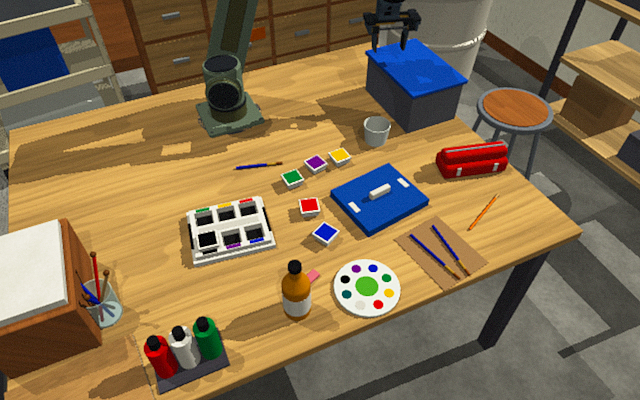

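The top view shows all five pans: blue (322,138), red (322,182), green (321,236), purple (281,248) and yellow (244,247). The lid is at (238,163), the tray at (420,195) with its black pan at (452,177), and the tub at (169,266).

```bash
cat >> h.py <<'E'
def rect(P,near,r,zlo,zhi):
    "minAreaRect (world xy, mm) of the cloud points near (x,y) within heights"
    m=(np.hypot(P[...,0]-near[0],P[...,1]-near[1])<r)&(P[...,2]>zlo)&(P[...,2]<zhi)
    Q=P[m]; c,s,a=cv2.minAreaRect(Q[:,:2].astype(np.float32)); 
    return np.round(c,1),np.round(s,1),round(a%90,1),round(float(np.median(Q[:,2])),1),len(Q)
PIX=dict(blue=(322,138),red=(322,182),green=(321,236),purple=(281,248),yellow=(244,247))
E
python3 - <<'E'
from h import *
for n in ['top','scene']:
    f=np.load(n+'0.npz');P=cloud(f)
    if n=='top':
        Pt=P; ctr={k:P[v[1],v[0]] for k,v in PIX.items()}
        tr=P[192,420];ld=P[170,238];print(ctr,tr,ld,P[187,435],P[200,360])
    print(n)
    for k,c in ctr.items(): print(k,rect(P,c,45,18,40))
    print('tray deck',rect(P,tr,150,24,34)); print('black',rect(P,Pt[177,452],42,35.5,50))
    print('lid',rect(P,ld,160,20,36)); print('rib',rect(P,ld,60,42,70))
E
python3 - <<'E'
import cv2
i=cv2.imread('pics/top0.png')[140:250,355:485];cv2.imwrite('pics/c1.png',cv2.resize(i,None,fx=5,fy=5,interpolation=cv2.INTER_CUBIC))
E
```

```text
{'blue': array([672.01095527,  76.07577339,  29.61484041]), 'red': array([559.8852684 ,  74.78674276,  30.61893641]), 'green': array([429.56418775,  75.60876007,  33.8764367 ]), 'purple': array([400.8620154 , 167.53494869,  31.89508696]), 'yellow': array([402.19644614, 253.29121373,  30.8103086 ])} [ 538.15577449 -158.55811368   30.07660175] [588.83700043 278.74177799  26.05449962] [ 550.16437825 -194.01533816   32.7358279 ] [523.52737179 -18.57478235   0.82724665]
top
blue (array([672.3,  75.1]), array([57.8, 56.1]), 27.0, 30.8, 507)
red (array([561. ,  74.9]), array([55.9, 56.6]), 74.7, 30.7, 534)
green (array([431.7,  74.6]), array([56.4, 55.9]), 4.0, 30.6, 574)
purple (array([401.2, 168.1]), array([56.3, 56.1]), 13.3, 30.6, 590)
yellow (array([402.6, 253.4]), array([56.3, 56. ]), 3.9, 30.6, 590)
tray deck (array([ 535.7, -160.9]), array([222.9, 173.5]), 82.5, 30.2, 3383)
black (array([ 571.8, -228.4]), array([61.2, 57.5]), 81.5, 44.7, 565)
lid (array([567.5, 275.9]), array([276.3, 224.5]), 8.4, 28.3, 6691)
rib (array([608.5, 281.6]), array([18.9, 69.3]), 9.1, 51.7, 237)
scene
blue (array([673.5,  76.3]), array([56.5, 59.5]), 26.6, 30.8, 359)
red (array([562. ,  76.1]), array([55.9, 61.2]), 75.8, 30.5, 306)
green (array([432.5,  76.7]), array([63.6, 57.3]), 1.8, 30.6, 266)
purple (array([403.9, 169.3]), array([59.1, 61.2]), 13.0, 30.6, 244)
yellow (array([403.3, 255.4]), array([62.8, 59.6]), 5.4, 30.3, 238)
tray deck (array([ 535.9, -159.8]), array([221., 181.]), 83.0, 29.9, 1987)
black (array([ 576.3, -230. ]), array([55.6, 67.5]), 82.3, 44.3, 365)
lid (array([569. , 277.9]), array([279.2, 229.3]), 8.1, 28.6, 3520)
rib (array([610.8, 281.6]), array([20.7, 75.4]), 8.9, 51.1, 135)
```

View pics/c1.png

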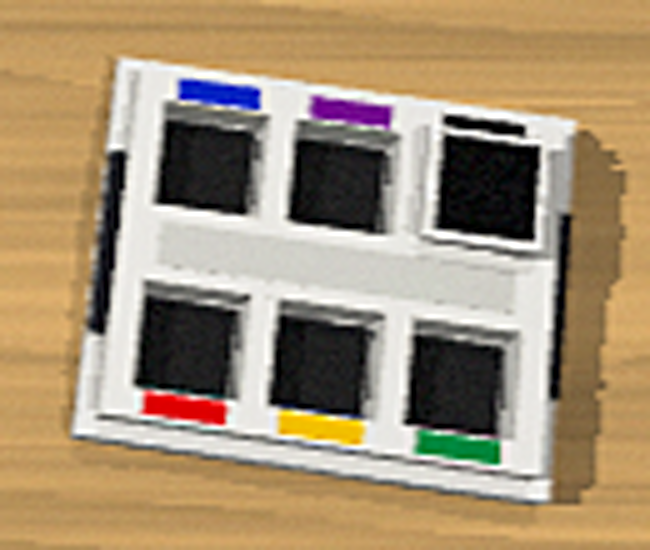

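Emit:
{"method": "send_rows", "body": {
  "steps": [
    [[0,0,-1,0,0.9],[0,0,-1,0,0.9],[0,0,-1,0,0.9],[-0.7,-0.72,0,0,0.9],[-0.7,-0.72,0,0,0.9]]
  ]
}}

```text
time_s: 0.52
ee_pos: [201.0, 481.7, 336.2]
ee_rot: [179.7, 0.1, 163.7]
force: [0.6, -0.2, -0.4]
gripper_width: 82.1
gripper_force: 0.0
```

Emit:
{"method": "send_rows", "body": {
  "steps": [
    [[-0.7,-0.72,0,0,0.9],[-0.7,-0.72,0,0,0.9],[-0.7,-0.72,0,0,0.9],[-0.7,-0.72,0,0,0.9],[-0.7,-0.72,0,0,0.9]]
  ]
}}

```text
time_s: 0.93
ee_pos: [294.1, 300.5, 333.7]
ee_rot: [-180.0, -0.0, 163.5]
force: [0.5, 0.3, 0.5]
gripper_width: 82.0
gripper_force: 0.0
```

Emit:
{"method": "send_rows", "body": {
  "steps": [
    [[-0.7,-0.72,0,0,0.9],[-0.7,-0.72,0,0,0.9],[-0.7,-0.72,0,0,0.9],[-0.7,-0.72,0,0,0.9],[-0.7,-0.72,0,0,0.9]]
  ]
}}

```text
time_s: 1.35
ee_pos: [387.5, 122.7, 333.8]
ee_rot: [180.0, -0.0, 163.5]
force: [-0.1, 0.3, 0.6]
gripper_width: 82.2
gripper_force: 0.0
```

Emit:
{"method": "send_rows", "body": {
  "steps": [
    [[-0.7,-0.72,0,0,0.9],[-0.7,-0.72,0,0,0.9],[-0.7,-0.72,0,0,0.9],[-0.7,-0.72,0,0,0.9],[-0.7,-0.72,0,0,0.9]]
  ]
}}

```text
time_s: 1.77
ee_pos: [480.9, -55.3, 333.6]
ee_rot: [180.0, -0.0, 163.5]
force: [0.4, 0.3, 0.5]
gripper_width: 82.2
gripper_force: 0.0
```

Emit:
{"method": "send_rows", "body": {
  "steps": [
    [[-0.7,-0.72,0,0,0.9],[-0.7,-0.72,0,0,0.9],[-0.7,-0.72,0,0,0.9],[0,0,0,0.98,0.9],[0,0,0,0.98,0.9]]
  ]
}}

```text
time_s: 2.18
ee_pos: [537.2, -162.1, 332.2]
ee_rot: [-180.0, -0.2, 149.5]
force: [0.4, 0.6, 0.6]
gripper_width: 81.9
gripper_force: 0.0
```

Emit:
{"method": "send_rows", "body": {
  "steps": [
    [[0,0,0,0.98,0.9],[0,0,0,0.98,0.9],[0,0,0,0.98,0.9],[0,0,0,0.98,0.9],[0,0,0,0.98,0.9]]
  ]
}}

```text
time_s: 2.6
ee_pos: [536.5, -159.9, 333.4]
ee_rot: [-180.0, -0.0, 116.0]
force: [-0.4, 0.7, 0.7]
gripper_width: 81.8
gripper_force: 0.0
```

Emit:
{"method": "send_rows", "body": {
  "steps": [
    [[0,0,0,0.98,0.9],[0,0,0,0.98,0.9],[0,0,0,0.98,0.9],[0,0,0,0.98,0.9],[0,0,0,0.98,0.9]]
  ]
}}

```text
time_s: 3.02
ee_pos: [536.5, -159.8, 333.4]
ee_rot: [-179.9, -0.0, 82.3]
force: [0.3, 0.2, -0.0]
gripper_width: 82.3
gripper_force: 0.0
```

Run:
```python
from h import *
f=grab('wrist','w1.png');np.savez('w1.npz',**f)
s=env.state();print(s['time_s'],s['ee_pos'],s['ee_rot'],s['qpos'],f['cam_to_world'])
```

```text
3.0667 [ 536.52649761 -159.82665106  333.36766337] [-1.79940343e+02 -2.17066173e-02  8.21145933e+01] [-1.77720832e+01  1.41580633e+01  7.85804235e+01  1.11532679e-02
  8.73240115e+01 -9.88721457e+00] [[ 9.91057812e-01 -1.27684174e-01 -3.87448679e-02  5.46078209e+02]
 [-1.33431795e-01 -9.49670177e-01 -2.83412265e-01 -8.03003176e+01]
 [-6.07584673e-04  2.86047736e-01 -9.58215176e-01  5.04762336e+02]
 [ 0.00000000e+00  0.00000000e+00  0.00000000e+00  1.00000000e+00]]
```

View pics/w1.png

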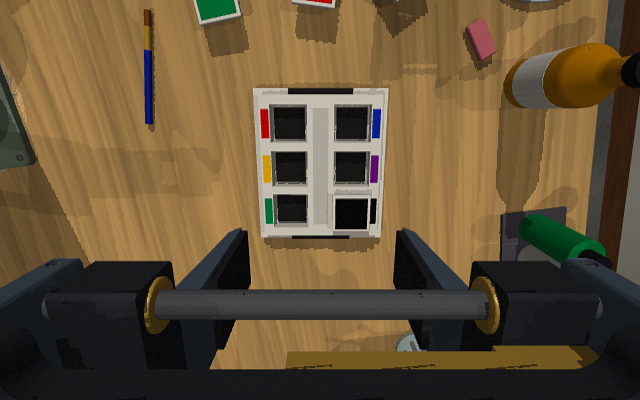

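The wrist view shows the whole tray, with marks red (265,123), yellow (267,169), green (269,210), blue (377,123) and purple (374,169). Next I'll find the tray centre and yaw from the mark centroids in all three cameras.

```bash
cat >> h.py <<'E'
HUE=dict(red=(170,10),yellow=(18,32),green=(55,85),blue=(112,125),purple=(135,155))
def ray(f,uv,z):
    K=f['intrinsics'];T=np.array(f['cam_to_world']);d=T[:3,:3]@np.array([(uv[0]-K[0,2])/K[0,0],(uv[1]-K[1,2])/K[1,1],1])
    return T[:3,3]+d*(z-T[2,3])/d[2]
def colour(f,k,c,r,zlo=20,zhi=45):
    P=cloud(f);H=cv2.cvtColor(np.ascontiguousarray(f['pixels']),cv2.COLOR_RGB2HSV)
    h=H[...,0];a,b=HUE[k];m=((h>=a)|(h<=b)) if a>b else (h>=a)&(h<=b)
    m&=(H[...,1]>120)&(H[...,2]>50)&(np.hypot(P[...,0]-c[0],P[...,1]-c[1])<r)&(P[...,2]>zlo)&(P[...,2]<zhi)
    v,u=np.nonzero(m); return (u.mean(),v.mean(),len(u)) if len(u) else None
E
python3 - <<'E'
from h import *
for n in ['top0','scene0','w1']:
    f=np.load(n+'.npz');M={}
    for k in HUE:
        c=colour(f,k,(536,-160),140)
        M[k]=ray(f,c,30)[:2]
        print(n,k,np.round(c,1),np.round(M[k],1))
    v=M['red']-M['green'];w=M['blue']-M['red'];g=M['blue']-M['purple']
    print('centre',(M['yellow']+M['purple'])/2,'yaw',np.degrees(np.arctan2(-v[0],v[1])),np.degrees(np.arctan2(w[1],w[0])),np.linalg.norm(v),np.linalg.norm(w))
f=np.load('w1.npz');P=cloud(f)
print('deck',rect(P,(536,-160),150,27,34),rect(P,(536,-160),150,12,34),'black',rect(P,(571.8,-228.4),42,40,50))
E
```

```text
top0 red [391.5 221.2  75. ] [466.9 -89. ]
top0 yellow [418.7 225.1  78. ] [ 458.6 -152.4]
top0 green [446.3 229.1  74. ] [ 449.9 -216.2]
top0 blue [398.5 158.3  66. ] [ 621.6 -110. ]
top0 purple [424.8 162.   65. ] [ 613.1 -173.1]
centre [ 535.82111499 -162.75363888] yaw -7.604699841408987 -7.716540221794111 128.2741039712066 156.0971260112809
scene0 red [245.6 199.9  38. ] [466.8 -86.9]
scene0 yellow [230.8 206.7  59. ] [ 474.4 -134.8]
scene0 green [202.  209.6  29. ] [ 450.2 -214.3]
scene0 blue [256.3 239.7  47. ] [ 620.3 -107.9]
scene0 purple [232.5 245.5  42. ] [ 611.9 -173. ]
centre [ 543.15733182 -153.90495718] yaw -7.40318531245564 -7.79370646275468 128.56259343137853 154.94591164113547
w1 red [264.2 122.9 231. ] [463.6 -90.2]
w1 yellow [266.4 168.4 217. ] [ 454.9 -153.9]
w1 green [268.4 211.  171. ] [ 446.2 -218.4]
w1 blue [375.9 123.1 224. ] [ 618.5 -111.3]
w1 purple [373.8 169.  198. ] [ 609.8 -175.6]
centre [ 532.35264066 -164.76438379] yaw -7.711431048016184 -7.764692156437221 129.37544927637165 156.347227786155
deck (array([ 532.4, -164.5]), array([205.6, 172.5]), 82.3, 30.8, 8905) (array([ 532.4, -165.1]), array([224. , 190.4]), 82.3, 29.5, 16322) black (array([ 568.7, -232.9]), array([54.6, 55.6]), 82.7, 45.3, 1368)
```

Add to h.py:
```python
def plan(x,y,z,yaw,state=None):
    "totals in row units from the present pose: shift at present yaw, turn"
    s=env.state();p=s['ee_pos'];a=np.radians(s['ee_rot'][2]);d=np.array([x,y,z])-p
    t=(yaw-s['ee_rot'][2]+180)%360-180
    c=(np.cos(a),np.sin(a));b=np.radians(yaw)
    f=lambda a:np.round([(d[0]*np.cos(a)+d[1]*np.sin(a))/40,(d[0]*np.sin(a)-d[1]*np.cos(a))/40,-d[2]/40],2)
    print('t',round(s['time_s'],2),'at',np.round(p,1),'rot',np.round(s['ee_rot'],1),'F',np.round(s['force'],1),'| shift',f(a),'turn',round(-np.radians(t)/.12,2),'| shift if turned first',f(b))
```

```text
(no output)
```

Emit:
{"method": "send_rows", "body": {
  "steps": [
    [[0.544,-0.342,0.45,0,0.77],[0.544,-0.342,0.45,0,0.77],[0.544,-0.342,0.45,0,0.77],[0.544,-0.342,0.45,0,0.77],[0.544,-0.342,0.45,0,0.77]]
  ]
}}

```text
time_s: 3.48
ee_pos: [481.8, -42.3, 242.8]
ee_rot: [-180.0, -0.0, 82.8]
force: [1.1, 0.3, 0.2]
gripper_width: 70.2
gripper_force: 0.0
```

Emit:
{"method": "send_rows", "body": {
  "steps": [
    [[0.544,-0.342,0.45,0,0.77],[0.544,-0.342,0.45,0,0.77],[0.544,-0.342,0.45,0,0.77],[0.544,-0.342,0.45,0,0.77],[0.544,-0.342,0.45,0,0.77]]
  ]
}}

```text
time_s: 3.9
ee_pos: [427.9, 74.4, 153.0]
ee_rot: [-180.0, -0.0, 82.8]
force: [0.5, -0.1, -0.4]
gripper_width: 70.4
gripper_force: 0.0
```

Emit:
{"method": "send_rows", "body": {
  "steps": [
    [[0,0,0,-0.87,0.77],[0,0,0,-0.87,0.77],[0,0,0,0,0.77]]
  ]
}}

```text
time_s: 4.15
ee_pos: [428.2, 73.8, 153.5]
ee_rot: [-179.9, 0.0, 94.9]
force: [-0.5, -0.0, -0.5]
gripper_width: 70.4
gripper_force: 0.0
```

```bash
python3 -c "
from h import *
plan(431.5,74.5,19,94)"
```

```text
t 4.15 at [428.2  73.8 153.5] rot [-179.9    0.    94.9] F [-0.5 -0.  -0.5] | shift [0.01 0.08 3.36] turn 0.13 | shift if turned first [0.01 0.08 3.36]
```

Emit:
{"method": "send_rows", "body": {
  "steps": [
    [[0.01,0.08,0.85,0.13,0.77],[0,0,0.85,0,0.77],[0,0,0.85,0,0.77],[0,0,0.81,0,0.77],[0,0,0,0,0.77]]
  ]
}}

```text
time_s: 4.57
ee_pos: [427.8, 73.2, 15.1]
ee_rot: [-179.3, 0.0, 93.6]
force: [-1.2, -0.8, -1.0]
gripper_width: 70.2
gripper_force: 0.0
```

Emit:
{"method": "send_rows", "body": {
  "steps": [
    [[0,0,0,0,0.5],[0,0,0,0,0.5],[0,0,0,0,0.5],[0,0,0,0,0.5],[0,0,0,0,0.5]]
  ],
  "squeeze": 15
}}

```text
time_s: 4.98
ee_pos: [433.4, 74.2, 21.2]
ee_rot: [179.8, -0.0, 93.7]
force: [-0.5, -0.2, 5.6]
gripper_width: 55.8
gripper_force: 15.0
```

Emit:
{"method": "send_rows", "body": {
  "steps": [
    [[0,0,0,0,0.77],[0,0,0,0,0.77],[0,0,0,0,0.77],[0,0,-1,0,0.77],[0,0,-0.5,0,0.77]]
  ]
}}

```text
time_s: 5.4
ee_pos: [432.2, 74.1, 80.9]
ee_rot: [-180.0, -0.0, 93.7]
force: [0.7, -0.6, 0.3]
gripper_width: 70.2
gripper_force: 0.0
```

Emit:
{"method": "send_rows", "body": {
  "steps": [
    [[0,0,0,1,0.77],[0,0,0,1,0.77],[0,0,0,1,0.77],[0,0,0,1,0.77],[0,0,0,1,0.77]]
  ]
}}

```text
time_s: 5.82
ee_pos: [431.7, 74.1, 79.5]
ee_rot: [-180.0, 0.0, 59.0]
force: [0.0, -0.8, -0.2]
gripper_width: 70.3
gripper_force: 0.0
```

Emit:
{"method": "send_rows", "body": {
  "steps": [
    [[0,0,0,1,0.77],[0,0,0,1,0.77],[0,0,0,1,0.77],[0,0,0,1,0.77],[0,0,0,1,0.77]]
  ]
}}

```text
time_s: 6.23
ee_pos: [431.7, 74.1, 79.4]
ee_rot: [-180.0, 0.0, 24.6]
force: [-0.3, -0.2, -0.4]
gripper_width: 69.9
gripper_force: 0.0
```

Emit:
{"method": "send_rows", "body": {
  "steps": [
    [[0,0,0,1,0.77],[0,0,0,1,0.77],[0,0,0,1,0.77],[0,0,0,0.09,0.77],[0,0,0,0,0.77]]
  ]
}}

```text
time_s: 6.65
ee_pos: [431.8, 74.1, 79.4]
ee_rot: [-180.0, 0.0, 3.9]
force: [0.3, -0.3, -0.5]
gripper_width: 70.0
gripper_force: 0.0
```

```bash
python3 -c "
from h import *
plan(431.5,74.5,19,4)
f=grab('wrist','w2.png');P=cloud(f);print(rect(P,(431,74),45,24,36))"
```

```text
t 6.65 at [431.8  74.1  79.4] rot [-180.     0.     3.9] F [ 0.3 -0.3 -0.5] | shift [-0.01 -0.01  1.51] turn -0.02 | shift if turned first [-0.01 -0.01  1.51]
(array([432.4,  72.9]), array([56.4, 56.2]), 3.8, 31.1, 5935)
```

Emit:
{"method": "send_rows", "body": {
  "steps": [
    [[0,0,0.75,0,0.77],[0,0,0.75,0,0.77],[0,0,0,0,0.77],[0,0,0,0,0.77],[0,0,0,0,0.5]]
  ]
}}

```text
time_s: 7.12
ee_pos: [432.8, 74.2, 20.4]
ee_rot: [-180.0, -0.1, 3.8]
force: [-0.1, -0.3, 0.7]
gripper_width: 66.2
gripper_force: 0.0
```

Emit:
{"method": "send_rows", "body": {
  "steps": [
    [[0,0,0,0,0.5],[0,0,0,0,0.5],[0,0,0,0,0.5],[0,0,0,0,0.5],[0,0,0,0,0.5]]
  ]
}}

```text
time_s: 7.53
ee_pos: [433.2, 74.3, 20.9]
ee_rot: [-180.0, -0.2, 3.7]
force: [0.0, 0.1, 6.9]
gripper_width: 55.7
gripper_force: 15.0
```

Emit:
{"method": "send_rows", "body": {
  "steps": [
    [[0,0,0,0,0.77],[0,0,0,0,0.77],[0,0,0,0,0.77],[0,0,-0.8,0,0.77],[0,0,-1,0,0.77]]
  ]
}}

```text
time_s: 7.95
ee_pos: [429.2, 73.7, 89.9]
ee_rot: [180.0, 0.5, 3.7]
force: [0.6, -0.1, 1.0]
gripper_width: 70.2
gripper_force: 0.0
```

Emit:
{"method": "send_rows", "body": {
  "steps": [
    [[0,0.7,-0.7,0,0.77],[0,1,0,0,0.77],[0,1,0,0,0.77],[0,1,0,0,0.77],[0,0,0,0,0.77]]
  ]
}}

```text
time_s: 8.37
ee_pos: [442.3, -79.2, 119.9]
ee_rot: [179.8, -0.1, 3.4]
force: [-0.5, 0.8, -0.3]
gripper_width: 70.3
gripper_force: 0.0
```

Run:
```python
from h import *
f=grab('top','top1.png');np.savez('top1.npz',**f)
g=grab('scene','sc1.png');np.savez('sc1.npz',**g);w=grab('wrist')
for F in (f,g,w):
  P=cloud(F)
  print(rect(P,(432,75),45,18,40)); c=colour(F,'green',(432,75),40); print(c, c and np.round(ray(F,c,30),1))
  print(rect(P,(401,168),45,18,40),rect(P,(402.6,253.4),45,18,40))
plan(432,74,19,94)
```

```text
(array([435.3,  76. ]), array([56.3, 55.9]), 4.7, 30.7, 573)
(np.float64(321.30870712401054), np.float64(233.844327176781), 379) [435.1  75.   30. ]
(array([401.2, 167.9]), array([56.5, 56. ]), 13.7, 30.5, 592) (array([402.5, 253.7]), array([55.9, 56.6]), 3.1, 30.6, 593)
(array([436.1,  77.8]), array([58.8, 57.9]), 3.0, 30.3, 265)
(np.float64(292.541095890411), np.float64(176.95890410958904), 146) [435.8  76.3  30. ]
(array([402.8, 170.8]), array([60.3, 61.8]), 15.1, 30.3, 241) (array([405.2, 254.9]), array([58.1, 58. ]), 6.1, 30.6, 234)
(array([432.4,  73. ]), array([56.4, 57.2]), 3.9, 30.8, 4602)
(np.float64(140.5236842105263), np.float64(207.6171052631579), 3040) [432.5  73.8  30. ]
(array([398.7, 165.1]), array([55.8, 58.1]), 12.8, 30.6, 4018) (array([0., 0.]), array([0., 0.]), 0.0, nan, 0)
t 8.52 at [441.1 -73.6 119.2] rot [-1.8e+02  1.0e-01  3.6e+00] F [-0.4  0.2 -0.2] | shift [ 0.01 -3.7   2.51] turn -13.14 | shift if turned first [3.7  0.03 2.51]
  return _methods._mean(a, axis=axis, dtype=dtype,
  ret = ret.dtype.type(ret / rcount)
```

Emit:
{"method": "send_rows", "body": {
  "steps": [
    [[0.01,-0.92,0,0,0.77],[0,-0.93,0,0,0.77],[0,-0.93,0,0,0.77],[0,-0.93,0,0,0.77],[0,0,0.1,-1,0.77]]
  ]
}}

```text
time_s: 8.93
ee_pos: [431.6, 81.2, 115.9]
ee_rot: [-179.8, -0.1, 11.1]
force: [0.6, 0.3, 0.5]
gripper_width: 70.2
gripper_force: 0.0
```

Emit:
{"method": "send_rows", "body": {
  "steps": [
    [[0,0,0.1,-1,0.77],[0,0,0.1,-1,0.77],[0,0,0.1,-1,0.77],[0,0,0.1,-1,0.77],[0,0,0.1,-1,0.77]]
  ]
}}

```text
time_s: 9.35
ee_pos: [431.4, 76.3, 95.1]
ee_rot: [-180.0, 0.0, 45.5]
force: [-0.4, -0.4, -0.5]
gripper_width: 70.1
gripper_force: 0.0
```

Emit:
{"method": "send_rows", "body": {
  "steps": [
    [[0,0,0.1,-1,0.77],[0,0,0.1,-1,0.77],[0,0,0.1,-1,0.77],[0,0,0.1,-1,0.77],[0,0,0.1,-1,0.77]]
  ]
}}

```text
time_s: 9.77
ee_pos: [431.5, 76.2, 75.2]
ee_rot: [-179.9, -0.0, 79.9]
force: [0.4, -0.1, -0.6]
gripper_width: 69.9
gripper_force: 0.0
```

Emit:
{"method": "send_rows", "body": {
  "steps": [
    [[0,0,0.1,-1,0.77],[0,0,0.1,-1,0.77],[0,0,0,-0.1,0.77],[0,0,0,0,0.77]]
  ]
}}

```text
time_s: 10.1
ee_pos: [431.6, 75.7, 67.3]
ee_rot: [-179.9, -0.0, 93.8]
force: [-0.1, -0.4, 0.5]
gripper_width: 69.9
gripper_force: 0.0
```

```bash
python3 -c "
from h import *
plan(433,74.2,19.5,94)"
```

```text
t 10.1 at [431.6  75.7  67.3] rot [-179.9   -0.    93.8] F [-0.1 -0.4  0.5] | shift [-0.04  0.03  1.2 ] turn -0.03 | shift if turned first [-0.04  0.03  1.2 ]
```

Emit:
{"method": "send_rows", "body": {
  "steps": [
    [[-0.04,0.03,0.6,0,0.77],[0,0,0.6,0,0.77],[0,0,0,0,0.77],[0,0,0,0,0.4],[0,0,0,0,0.4]]
  ],
  "squeeze": 25
}}

```text
time_s: 10.52
ee_pos: [434.3, 73.4, 20.4]
ee_rot: [179.9, -0.0, 93.8]
force: [0.4, 0.1, -0.8]
gripper_width: 59.3
gripper_force: 0.0
```

Emit:
{"method": "send_rows", "body": {
  "steps": [
    [[0,0,0,0,0.4],[0,0,0,0,0.4],[0,0,0,0,0.4],[0,0,-0.5,0,0.4],[0,0,-0.5,0,0.4]]
  ]
}}

```text
time_s: 10.93
ee_pos: [432.8, 72.8, 59.8]
ee_rot: [-179.9, 0.0, 93.8]
force: [0.1, -0.1, -0.6]
gripper_width: 56.0
gripper_force: 25.0
```

Emit:
{"method": "send_rows", "body": {
  "steps": [
    [[0,0,-0.7,0.85,0.4],[0,0,-0.7,0.85,0.4],[0,0,0,0,0.4]]
  ]
}}

```text
time_s: 11.18
ee_pos: [437.3, 73.5, 120.6]
ee_rot: [179.4, -0.2, 81.9]
force: [1.0, -0.4, -0.4]
gripper_width: 55.6
gripper_force: 25.0
```

```bash
python3 -c "
from h import *
print(env.state()['gripper_width'])
plan(480.1,-221.4,100,82.3)
f=grab('top','top2.png');w=grab('wrist','w3.png')"
```

```text
55.62368444817515
t 11.18 at [437.3  73.5 120.6] rot [179.4  -0.2  81.9] F [ 1.  -0.4 -0.4] | shift [-7.15  2.1   0.52] turn -0.06 | shift if turned first [-7.16  2.05  0.52]
```

View pics/w3.png

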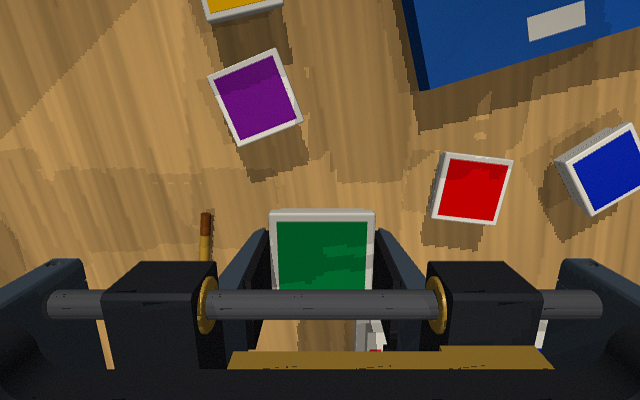

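Green (322,252) is held square between the pads. Carrying it to its pocket.

Emit:
{"method": "send_rows", "body": {
  "steps": [
    [[-0.89,0.25,0,0,0.4],[-0.89,0.25,0,0,0.4],[-0.89,0.25,0,0,0.4],[-0.89,0.25,0,0,0.4],[-0.89,0.25,0,0,0.4]]
  ]
}}

```text
time_s: 11.7
ee_pos: [457.4, -111.5, 114.0]
ee_rot: [-179.8, -0.0, 82.2]
force: [1.5, 1.2, -0.6]
gripper_width: 55.7
gripper_force: 25.0
```

Emit:
{"method": "send_rows", "body": {
  "steps": [
    [[-0.89,0.25,0,0,0.4],[-0.89,0.25,0.4,0,0.4],[-0.89,0.25,0.4,0,0.4],[0,0,0,0,0.4],[0,0,0,0,0.4]]
  ]
}}

```text
time_s: 12.12
ee_pos: [472.1, -220.9, 80.9]
ee_rot: [-179.7, -0.1, 82.0]
force: [-0.6, 0.9, -0.8]
gripper_width: 55.3
gripper_force: 25.0
```

```bash
python3 -c "
from h import *
plan(480.1,-221.4,35,82.3)"
```

```text
t 12.12 at [ 472.1 -220.9   80.9] rot [-1.797e+02 -1.000e-01  8.200e+01] F [-0.6  0.9 -0.8] | shift [0.02 0.2  1.15] turn -0.05 | shift if turned first [0.01 0.2  1.15]
```

Emit:
{"method": "send_rows", "body": {
  "steps": [
    [[0.01,0.2,0.5,-0.05,0.4],[0,0,0,0,0.4],[0,0,0,0,0.4],[0,0,0,0,0.4]]
  ]
}}

```text
time_s: 12.45
ee_pos: [481.4, -219.7, 63.8]
ee_rot: [-180.0, -0.0, 82.5]
force: [-0.3, 0.1, -0.2]
gripper_width: 55.6
gripper_force: 25.0
```

```bash
python3 -c "
from h import *
plan(480.1,-221.4,35,82.3)"
```

```text
t 12.45 at [ 481.4 -219.7   63.8] rot [-180.    -0.    82.5] F [-0.3  0.1 -0.2] | shift [-0.05 -0.03  0.72] turn 0.03 | shift if turned first [-0.05 -0.03  0.72]
```

Emit:
{"method": "send_rows", "body": {
  "steps": [
    [[-0.05,-0.03,0.2,0,0.4],[0,0,0.2,0,0.4],[0,0,0.2,0,0.4],[0,0,0.12,0,0.4],[0,0,0,0,0.4]]
  ]
}}

```text
time_s: 12.87
ee_pos: [479.7, -222.3, 33.8]
ee_rot: [-179.9, -0.0, 82.4]
force: [-0.4, -0.3, -1.1]
gripper_width: 55.5
gripper_force: 25.0
```

Emit:
{"method": "send_rows", "body": {
  "steps": [
    [[0,0,0,0,0.4],[0,0,0,0,0.4]]
  ]
}}

```text
time_s: 13.03
ee_pos: [480.2, -222.6, 34.5]
ee_rot: [-180.0, -0.0, 82.4]
force: [0.1, -0.1, -1.1]
gripper_width: 55.8
gripper_force: 25.0
```

```bash
python3 -c "
from h import *
plan(480.1,-221.4,34,82.3)"
```

```text
t 13.03 at [ 480.2 -222.6   34.5] rot [-180.    -0.    82.4] F [ 0.1 -0.1 -1.1] | shift [ 0.03 -0.01  0.01] turn 0.02 | shift if turned first [ 0.03 -0.01  0.01]
```

Emit:
{"method": "send_rows", "body": {
  "steps": [
    [[0,0,0,0,0.74],[0,0,0,0,0.74],[0,0,0,0,0.74],[0,0,-0.4,0,0.74],[0,0,-0.35,0,0]]
  ]
}}

```text
time_s: 13.45
ee_pos: [479.8, -222.4, 64.7]
ee_rot: [-179.9, -0.0, 82.4]
force: [0.7, 0.6, 0.2]
gripper_width: 63.6
gripper_force: 0.0
```

Emit:
{"method": "send_rows", "body": {
  "steps": [
    [[0,0,0,0,0],[0,0,0,0,0],[0,0,0,0,0],[0,0,0,0,0],[0,0,0,0,0]]
  ]
}}

```text
time_s: 13.87
ee_pos: [479.8, -222.4, 63.9]
ee_rot: [-179.9, -0.0, 82.4]
force: [-0.9, 0.5, 0.1]
gripper_width: 30.2
gripper_force: 0.0
```

Emit:
{"method": "send_rows", "body": {
  "steps": [
    [[0.03,0,0.3,0,0],[0,0,0.2,0,0],[0,0,0.1,0,0],[0,0,0.08,0,0],[0,0,0,0,0]]
  ]
}}

```text
time_s: 14.28
ee_pos: [481.2, -221.8, 38.3]
ee_rot: [179.9, 0.0, 82.4]
force: [-0.5, 0.4, 8.9]
gripper_width: 0.7
gripper_force: 4.1
```

```bash
python3 -c "
from h import *
plan(480.1,-221.4,36,82.3)"
```

```text
t 14.28 at [ 481.2 -221.8   38.3] rot [179.9   0.   82.4] F [-0.5  0.4  8.9] | shift [ 0.01 -0.03  0.06] turn 0.02 | shift if turned first [ 0.01 -0.03  0.06]
```

Emit:
{"method": "send_rows", "body": {
  "steps": [
    [[0,-0.02,0.06,0,0],[0,0,0.06,0,0],[0,0,0,0,0]]
  ]
}}

```text
time_s: 14.53
ee_pos: [481.2, -221.8, 38.1]
ee_rot: [179.8, 0.0, 82.4]
force: [-8.4, 4.7, 40.7]
gripper_width: 0.7
gripper_force: 20.3
```

Emit:
{"method": "send_rows", "body": {
  "steps": [
    [[0,0,0.06,0,0],[0,0,0.06,0,0],[0,0,0,0,0]]
  ]
}}

```text
time_s: 14.78
ee_pos: [481.3, -221.8, 37.9]
ee_rot: [179.7, 0.1, 82.4]
force: [-15.9, 9.3, 74.8]
gripper_width: 0.5
gripper_force: 37.5
```

Emit:
{"method": "send_rows", "body": {
  "steps": [
    [[0,0,-0.4,0,0],[0,0,-0.9,0,0],[0,0,0,0,0]]
  ]
}}

```text
time_s: 15.03
ee_pos: [482.9, -222.9, 85.3]
ee_rot: [179.4, 0.2, 82.5]
force: [1.6, -1.1, 0.8]
gripper_width: 0.2
gripper_force: 0.0
```

```bash
python3 -c "
from h import *
plan(569.3,-233.4,48,82.3)
f=grab('wrist');P=cloud(f);print(rect(P,(480.1,-221.4),40,34.5,50),rect(P,(569.3,-233.4),40,34.5,50))"
```

```text
t 15.03 at [ 482.9 -222.9   85.3] rot [179.4   0.2  82.5] F [ 1.6 -1.1  0.8] | shift [0.02 2.18 0.93] turn 0.02 | shift if turned first [0.03 2.18 0.93]
(array([ 480.2, -221.9]), array([55.4, 56.1]), 82.0, 39.2, 4557) (array([ 568.2, -233.1]), array([55.9, 56.6]), 82.3, 45.3, 6408)
```

Emit:
{"method": "send_rows", "body": {
  "steps": [
    [[0.02,0.7,0,0,0],[0,0.74,0,0,0],[0,0.74,0.3,0,0],[0,0,0.3,0,0],[0,0,0.2,0,0]]
  ]
}}

```text
time_s: 15.5
ee_pos: [566.1, -231.5, 44.8]
ee_rot: [-179.8, -0.1, 82.5]
force: [-1.2, 1.0, -0.7]
gripper_width: 0.4
gripper_force: 0.0
```

Emit:
{"method": "send_rows", "body": {
  "steps": [
    [[0,0,0.15,0,0],[0,0,0.15,0,0],[0,0,0.1,0,0],[0,0,0.04,0,0],[0,0,0,0,0]]
  ]
}}

```text
time_s: 15.92
ee_pos: [566.0, -231.6, 38.1]
ee_rot: [179.8, -0.0, 82.4]
force: [-12.0, 6.6, 47.8]
gripper_width: 0.6
gripper_force: 23.7
```

Emit:
{"method": "send_rows", "body": {
  "steps": [
    [[0,0,-0.6,0,0],[0,0,-1,0,0.4],[0,0,-0.5,0,0.77]]
  ]
}}

```text
time_s: 16.17
ee_pos: [565.9, -232.2, 117.1]
ee_rot: [179.9, 0.0, 82.4]
force: [0.9, 0.3, 1.5]
gripper_width: 11.1
gripper_force: 0.0
```

```bash
cat >> h.py <<'E'
B=np.array([2.2,1.3])
NEAR=dict(red=(559,74),blue=(670,74),purple=(399,167),yellow=(400,252))
def look(ks):
    f=grab('top');P=cloud(f)
    for k in ks:
        c=colour(f,k,NEAR[k],75)
        if c is None: print(k,'not seen');continue
        q=ray(f,c,30)[:2];r=rect(P,q,43,18,40)
        print(k,'cake',np.round(q-B,1),'rect',np.round(r[0]-B,1),r[1:])
    r=rect(P,(609,281),60,42,70);print('rib',r[0]-B,r[1:])
E
python3 -c "
from h import *
look(['red','blue','purple','yellow'])
plan(558.8,73.6,110,74.7)"
```

```text
red cake [559.   72.7] rect [558.9  73.8] (array([56. , 56.8]), 75.0, 30.7, 537)
blue cake [670.1  72.9] rect [669.7  73.5] (array([56.8, 56.4]), 28.0, 30.8, 507)
purple cake [398.8 166. ] rect [399.1 166.7] (array([56.3, 55.9]), 13.2, 30.6, 592)
yellow cake [400.1 251. ] rect [400.4 252.4] (array([55.9, 56.4]), 3.4, 30.4, 592)
rib [605.9 280.3] (array([18.5, 69.4]), 9.7, 51.6, 233)
t 16.22 at [ 567.9 -233.   120.4] rot [1.795e+02 1.000e-01 8.240e+01] F [0.5 0.4 2. ] | shift [ 7.57 -1.24  0.26] turn 1.12 | shift if turned first [ 7.33 -2.24  0.26]
```

Emit:
{"method": "send_rows", "body": {
  "steps": [
    [[0.94,-0.15,0,0,0.77],[0.95,-0.16,0,0,0.77],[0.95,-0.16,0,0,0.77],[0.95,-0.16,0,0,0.77],[0.95,-0.16,0,0,0.77]]
  ]
}}

```text
time_s: 16.63
ee_pos: [557.7, -38.5, 113.0]
ee_rot: [-179.8, 0.0, 82.4]
force: [0.4, 0.3, 0.7]
gripper_width: 48.3
gripper_force: 0.0
```

Emit:
{"method": "send_rows", "body": {
  "steps": [
    [[0.95,-0.15,0.2,0,0.77],[0.94,-0.15,0.3,0,0.77],[0.94,-0.15,0.3,0,0.77],[0,0,0.3,0.56,0.77],[0,0,0,0.56,0.77]]
  ]
}}

```text
time_s: 17.05
ee_pos: [553.1, 76.5, 66.8]
ee_rot: [-179.6, 0.2, 74.8]
force: [-0.6, -1.1, 0.2]
gripper_width: 70.3
gripper_force: 0.0
```

Emit:
{"method": "send_rows", "body": {
  "steps": [
    [[0,0,0,0,0.77],[0,0,0,0,0.77],[0,0,0,0,0.77]]
  ]
}}

```text
time_s: 17.3
ee_pos: [556.4, 74.2, 70.1]
ee_rot: [-180.0, 0.0, 74.8]
force: [0.9, 0.4, -0.1]
gripper_width: 70.1
gripper_force: 0.0
```

```bash
python3 -c "
from h import *
plan(558.8,73.5,19.5,74.8)"
```

```text
t 17.3 at [556.4  74.2  70.1] rot [-180.     0.    74.8] F [ 0.9  0.4 -0.1] | shift [-0.    0.06  1.27] turn -0.0 | shift if turned first [-0.    0.06  1.27]
```

Then lift, turn to the tray's yaw (82.3) and go to the red pocket.

Emit:
{"method": "send_rows", "body": {
  "steps": [
    [[0,0.06,0.5,0,0.77],[0,0,0.5,0,0.77],[0,0,0.27,0,0.77],[0,0,0,0,0.77],[0,0,0,0,0.4]]
  ]
}}

```text
time_s: 17.72
ee_pos: [559.0, 73.7, 19.4]
ee_rot: [-180.0, 0.0, 74.7]
force: [0.4, -0.7, 0.2]
gripper_width: 66.0
gripper_force: 0.0
```

Emit:
{"method": "send_rows", "body": {
  "steps": [
    [[0,0,0,0,0.4],[0,0,0,0,0.4],[0,0,0,0,0.4],[0,0,0,0,0.4],[0,0,-0.4,0,0.4]]
  ]
}}

```text
time_s: 18.13
ee_pos: [557.3, 73.9, 33.9]
ee_rot: [-179.7, 0.1, 74.8]
force: [-0.6, 0.2, -0.6]
gripper_width: 55.4
gripper_force: 25.0
```

Emit:
{"method": "send_rows", "body": {
  "steps": [
    [[0,0,-0.6,-0.54,0.4],[0,0,-0.5,-0.55,0.4],[0,0,0,0,0.4],[0,0,0,0,0.4]]
  ]
}}

```text
time_s: 18.47
ee_pos: [559.8, 74.2, 80.5]
ee_rot: [179.8, -0.0, 82.2]
force: [-0.3, 0.6, -0.8]
gripper_width: 55.9
gripper_force: 25.0
```

```bash
python3 -c "
from h import *
print(env.state()['gripper_width'])
plan(497.3,-94.5,65,82.3)"
```

```text
55.86061633722803
t 18.47 at [559.8  74.2  80.5] rot [179.8  -0.   82.2] F [-0.3  0.6 -0.8] | shift [-4.39 -0.98  0.39] turn -0.02 | shift if turned first [-4.39 -0.98  0.39]
```

Emit:
{"method": "send_rows", "body": {
  "steps": [
    [[-0.73,-0.16,0,0,0.4],[-0.73,-0.16,0,0,0.4],[-0.73,-0.17,0,0,0.4],[-0.73,-0.17,0,0,0.4],[-0.73,-0.16,0,0,0.4]]
  ]
}}

```text
time_s: 18.88
ee_pos: [505.1, -67.0, 78.0]
ee_rot: [-179.8, -0.0, 82.2]
force: [1.0, -0.1, -0.3]
gripper_width: 55.3
gripper_force: 25.0
```

Emit:
{"method": "send_rows", "body": {
  "steps": [
    [[-0.73,-0.16,0.1,0,0.4],[0,0,0.28,0,0.4],[0,0,0,0,0.4],[0,0,0,0,0.4],[0,0,0,0,0.4]]
  ]
}}

```text
time_s: 19.3
ee_pos: [496.6, -93.7, 63.9]
ee_rot: [-179.9, -0.0, 82.3]
force: [0.1, 0.5, -0.9]
gripper_width: 55.8
gripper_force: 25.0
```

```bash
python3 -c "
from h import *
print(env.state()['gripper_width'])
plan(497.3,-94.5,35,82.3)"
```

```text
55.785632594015986
t 19.3 at [496.6 -93.7  63.9] rot [-179.9   -0.    82.3] F [ 0.1  0.5 -0.9] | shift [-0.02  0.02  0.72] turn -0.01 | shift if turned first [-0.02  0.02  0.72]
```

Emit:
{"method": "send_rows", "body": {
  "steps": [
    [[-0.02,0.02,0.2,0,0.4],[0,0,0.2,0,0.4],[0,0,0.2,0,0.4],[0,0,0.13,0,0.4],[0,0,0,0,0.4]]
  ]
}}

```text
time_s: 19.72
ee_pos: [496.9, -94.7, 33.9]
ee_rot: [-179.9, -0.0, 82.3]
force: [0.1, -0.3, -0.5]
gripper_width: 55.5
gripper_force: 25.0
```

Emit:
{"method": "send_rows", "body": {
  "steps": [
    [[0,0,0,0,0.4],[0,0,0,0,0.4]]
  ]
}}

```text
time_s: 19.88
ee_pos: [497.3, -95.0, 35.0]
ee_rot: [-180.0, -0.0, 82.2]
force: [-0.3, 0.7, 0.1]
gripper_width: 55.7
gripper_force: 25.0
```

Emit:
{"method": "send_rows", "body": {
  "steps": [
    [[0,0,0,0,0.74],[0,0,0,0,0.74],[0,0,0,0,0.74],[0,0,-0.4,0,0.74],[0,0,-0.35,0,0]]
  ]
}}

```text
time_s: 20.3
ee_pos: [496.8, -95.1, 65.2]
ee_rot: [-179.9, -0.0, 82.2]
force: [0.5, -0.2, -0.2]
gripper_width: 63.3
gripper_force: 0.0
```

Emit:
{"method": "send_rows", "body": {
  "steps": [
    [[0,0,0,0,0],[0,0,0,0,0],[0,0,0,0,0],[0,0,0,0,0],[0,0,0,0,0]]
  ]
}}

```text
time_s: 20.72
ee_pos: [496.8, -95.0, 64.4]
ee_rot: [-179.9, -0.0, 82.2]
force: [0.3, -0.0, 1.0]
gripper_width: 30.3
gripper_force: 0.0
```

Emit:
{"method": "send_rows", "body": {
  "steps": [
    [[0,0,0,0,0],[0,0,0,0,0],[0,0,0.25,0,0],[0,0,0.25,0,0],[0,0,0.12,0,0]]
  ]
}}

```text
time_s: 21.13
ee_pos: [497.6, -95.2, 39.7]
ee_rot: [180.0, -0.0, 82.2]
force: [-1.0, 0.1, 14.0]
gripper_width: 0.5
gripper_force: 7.0
```

Emit:
{"method": "send_rows", "body": {
  "steps": [
    [[0,0,0.08,0,0],[0,0,0.06,0,0],[0,0,0,0,0],[0,0,0,0,0]]
  ]
}}

```text
time_s: 21.47
ee_pos: [497.7, -95.2, 38.1]
ee_rot: [179.9, 0.0, 82.2]
force: [-9.3, 2.3, 33.3]
gripper_width: 0.3
gripper_force: 17.1
```

Red is home. Next is blue.

Emit:
{"method": "send_rows", "body": {
  "steps": [
    [[0,0,-0.6,0,0],[0,0,-1,0,0.77],[0,0,0,0,0.77],[0,0,0,0,0.77]]
  ]
}}

```text
time_s: 21.8
ee_pos: [498.6, -95.4, 99.9]
ee_rot: [179.8, 0.0, 82.2]
force: [-0.9, -0.0, -0.1]
gripper_width: 17.2
gripper_force: 0.0
```

```bash
python3 -c "
from h import *
look(['blue','purple','yellow'])
plan(670,73.6,70,117.5)
f=grab('wrist');P=cloud(f);print(rect(P,(497,-94.5),40,34.5,50))"
```

```text
blue cake [670.5  72.7] rect [669.9  73.6] (array([56.9, 56.8]), 27.5, 30.7, 507)
purple cake [399.  165.9] rect [399.1 166.7] (array([56.4, 55.9]), 13.2, 30.5, 593)
yellow cake [400.1 251. ] rect [400.4 252.1] (array([55.9, 56.7]), 4.3, 30.6, 590)
rib [606.2 280. ] (array([18.5, 68.9]), 8.1, 51.5, 233)
t 21.85 at [497.2 -95.1  98.4] rot [180.   -0.   82.2] F [-1.2 -0.1 -0.1] | shift [4.76 3.71 0.71] turn -5.13 | shift if turned first [1.75 5.78 0.71]
(array([496.1, -96.1]), array([55.7, 56. ]), 82.4, 39.3, 4436)
```

Emit:
{"method": "send_rows", "body": {
  "steps": [
    [[0.68,0.53,0,0,0.77],[0.68,0.53,0,0,0.77],[0.68,0.53,0,0,0.77],[0.68,0.53,0,0,0.77],[0.68,0.53,0,0,0.77]]
  ]
}}

```text
time_s: 22.32
ee_pos: [620.5, 26.5, 96.2]
ee_rot: [-179.8, 0.0, 82.2]
force: [1.9, -0.5, 0.5]
gripper_width: 58.8
gripper_force: 0.0
```

Emit:
{"method": "send_rows", "body": {
  "steps": [
    [[0.68,0.53,0,0,0.77],[0.68,0.53,0,0,0.77],[0,0,0.2,-0.85,0.77],[0,0,0.2,-0.85,0.77],[0,0,0.2,-0.86,0.77]]
  ]
}}

```text
time_s: 22.73
ee_pos: [669.1, 74.1, 71.2]
ee_rot: [-179.7, -0.0, 100.2]
force: [0.4, 0.9, 0.0]
gripper_width: 70.3
gripper_force: 0.0
```

Emit:
{"method": "send_rows", "body": {
  "steps": [
    [[0,0,0.1,-0.86,0.77],[0,0,0,-0.86,0.77],[0,0,0,-0.85,0.77],[0,0,0,0,0.77],[0,0,0,0,0.77]]
  ]
}}

```text
time_s: 23.15
ee_pos: [669.1, 73.4, 68.6]
ee_rot: [-179.8, -0.1, 117.4]
force: [-0.6, 0.5, -0.7]
gripper_width: 70.4
gripper_force: 0.0
```

```bash
python3 -c "
from h import *
plan(670,73.5,19.5,117.5)"
```

```text
t 23.15 at [669.1  73.4  68.6] rot [-1.798e+02 -1.000e-01  1.174e+02] F [-0.6  0.5 -0.7] | shift [-0.01  0.02  1.23] turn -0.02 | shift if turned first [-0.01  0.02  1.23]
```

Emit:
{"method": "send_rows", "body": {
  "steps": [
    [[0,0.02,0.5,0,0.77],[0,0,0.5,0,0.77],[0,0,0.23,0,0.77],[0,0,0,0,0.77],[0,0,0,0,0.4]]
  ]
}}

```text
time_s: 23.57
ee_pos: [670.5, 73.8, 20.9]
ee_rot: [-179.9, -0.0, 117.5]
force: [0.1, 0.0, 0.2]
gripper_width: 66.2
gripper_force: 0.0
```

Emit:
{"method": "send_rows", "body": {
  "steps": [
    [[0,0,0,0,0.4],[0,0,0,0,0.4],[0,0,0,0,0.4],[0,0,0,0,0.4],[0,0,-0.4,0,0.4]]
  ]
}}

```text
time_s: 23.98
ee_pos: [668.8, 73.6, 35.3]
ee_rot: [-179.7, -0.1, 117.5]
force: [-1.2, 0.4, -0.4]
gripper_width: 55.6
gripper_force: 25.0
```

Emit:
{"method": "send_rows", "body": {
  "steps": [
    [[0,0,-0.6,0.85,0.4],[0,0,-0.5,0.85,0.4],[0,0,0,0.85,0.4],[0,0,0,0.85,0.4],[0,0,0,0.85,0.4]]
  ]
}}

```text
time_s: 24.4
ee_pos: [671.0, 73.9, 82.6]
ee_rot: [179.9, -0.0, 88.0]
force: [-0.5, -0.4, -1.0]
gripper_width: 55.6
gripper_force: 25.0
```

Emit:
{"method": "send_rows", "body": {
  "steps": [
    [[0,0,0,0.86,0.4],[0,0,0,0,0.4],[0,0,0,0,0.4]]
  ]
}}

```text
time_s: 24.65
ee_pos: [670.8, 73.9, 81.8]
ee_rot: [180.0, -0.0, 82.5]
force: [-0.8, -0.3, -0.4]
gripper_width: 55.5
gripper_force: 25.0
```

```bash
python3 -c "
from h import *
print(env.state()['gripper_width'])
plan(586.5,-106.6,65,82.3)"
```

```text
55.52761308248123
t 24.65 at [670.8  73.9  81.8] rot [180.   -0.   82.5] F [-0.8 -0.3 -0.4] | shift [-4.75 -1.5   0.42] turn 0.03 | shift if turned first [-4.75 -1.48  0.42]
```

Emit:
{"method": "send_rows", "body": {
  "steps": [
    [[-0.79,-0.25,0,0,0.4],[-0.79,-0.25,0,0,0.4],[-0.79,-0.25,0,0,0.4],[-0.79,-0.25,0,0,0.4],[-0.79,-0.25,0,0,0.4]]
  ]
}}

```text
time_s: 25.07
ee_pos: [599.5, -77.3, 81.7]
ee_rot: [180.0, -0.0, 82.6]
force: [-0.0, 0.1, -1.1]
gripper_width: 56.1
gripper_force: 25.0
```

Emit:
{"method": "send_rows", "body": {
  "steps": [
    [[-0.8,-0.25,0.1,0.03,0.4],[0,0,0.3,0,0.4],[0,0,0,0,0.4],[0,0,0,0,0.4],[0,0,0,0,0.4]]
  ]
}}

```text
time_s: 25.48
ee_pos: [586.9, -105.9, 65.9]
ee_rot: [179.9, -0.0, 82.3]
force: [0.5, 0.0, -0.8]
gripper_width: 55.4
gripper_force: 25.0
```

```bash
python3 -c "
from h import *
print(env.state()['gripper_width'])
plan(586.5,-106.6,35,82.3)"
```

```text
55.42213709672015
t 25.48 at [ 586.9 -105.9   65.9] rot [179.9  -0.   82.3] F [ 0.5  0.  -0.8] | shift [-0.02 -0.01  0.77] turn -0.0 | shift if turned first [-0.02 -0.01  0.77]
```

Emit:
{"method": "send_rows", "body": {
  "steps": [
    [[-0.02,-0.01,0.2,0,0.4],[0,0,0.2,0,0.4],[0,0,0.2,0,0.4],[0,0,0.17,0,0.4],[0,0,0,0,0.4]]
  ]
}}

```text
time_s: 25.9
ee_pos: [585.4, -106.7, 33.6]
ee_rot: [-179.9, -0.0, 82.2]
force: [-0.3, -0.2, -0.3]
gripper_width: 55.4
gripper_force: 25.0
```

Emit:
{"method": "send_rows", "body": {
  "steps": [
    [[0,0,0,0,0.4],[0,0,0,0,0.4]]
  ]
}}

```text
time_s: 26.07
ee_pos: [585.5, -107.0, 34.2]
ee_rot: [-180.0, -0.0, 82.2]
force: [-0.1, -0.8, -0.6]
gripper_width: 56.1
gripper_force: 25.0
```

Emit:
{"method": "send_rows", "body": {
  "steps": [
    [[0,0,0,0,0.74],[0,0,0,0,0.74],[0,0,0,0,0.74],[0,0,-0.4,0,0.74],[0,0,-0.35,0,0]]
  ]
}}

```text
time_s: 26.48
ee_pos: [585.1, -107.2, 64.5]
ee_rot: [-179.9, -0.0, 82.2]
force: [0.3, 0.9, -0.1]
gripper_width: 63.0
gripper_force: 0.0
```

Emit:
{"method": "send_rows", "body": {
  "steps": [
    [[0,0,0,0,0],[0,0,0,0,0],[0,0,0,0,0],[0,0,0,0,0],[0,0,0,0,0]]
  ]
}}

```text
time_s: 26.9
ee_pos: [585.1, -107.2, 63.8]
ee_rot: [-179.9, -0.0, 82.2]
force: [0.1, 1.1, 0.8]
gripper_width: 30.2
gripper_force: 0.0
```

Emit:
{"method": "send_rows", "body": {
  "steps": [
    [[0,0,0,0,0],[0,0,0,0,0],[0,0,0.25,0,0],[0,0,0.25,0,0],[0,0,0.12,0,0]]
  ]
}}

```text
time_s: 27.32
ee_pos: [585.8, -107.3, 39.0]
ee_rot: [180.0, -0.0, 82.2]
force: [-1.4, 1.1, 13.4]
gripper_width: 0.9
gripper_force: 6.6
```

Emit:
{"method": "send_rows", "body": {
  "steps": [
    [[0,0,0.08,0,0],[0,0,0.05,0,0],[0,0,0,0,0],[0,0,0,0,0]]
  ]
}}

```text
time_s: 27.65
ee_pos: [585.8, -107.3, 38.2]
ee_rot: [179.9, 0.0, 82.2]
force: [-7.0, 1.2, 25.2]
gripper_width: 0.6
gripper_force: 12.8
```

Emit:
{"method": "send_rows", "body": {
  "steps": [
    [[0,0,-0.6,0,0],[0,0,-1,0,0.77],[0,0,0,0,0.77],[0,0,0,0,0.77]]
  ]
}}

```text
time_s: 27.98
ee_pos: [587.0, -107.5, 100.3]
ee_rot: [179.8, 0.0, 82.2]
force: [0.7, 0.1, -1.4]
gripper_width: 17.7
gripper_force: 0.0
```

```bash
python3 -c "
from h import *
look(['purple','yellow'])
plan(399.1,166.5,70,103.4)
f=grab('wrist');P=cloud(f);print(rect(P,(586,-106.5),40,34.5,50))"
```

```text
purple cake [373.1 169. ] rect [373.1 169.5] (array([56. , 55.8]), 12.2, 30.6, 601)
yellow cake [400. 251.] rect [400.3 252.2] (array([56.1, 56.5]), 3.4, 30.6, 592)
rib [606.4 280.3] (array([20. , 69.7]), 10.2, 51.3, 237)
t 28.03 at [ 585.5 -107.2   98.5] rot [180.   -0.   82.2] F [-0.8  0.   0.4] | shift [ 6.14 -5.55  0.71] turn -3.09 | shift if turned first [ 7.74 -2.95  0.71]
(array([ 584.1, -107.4]), array([56.3, 56.1]), 82.3, 39.3, 4503)
```

Purple was knocked to (373,169), so I'm going there.

Emit:
{"method": "send_rows", "body": {
  "steps": [
    [[0.68,-0.69,0,0,0.77],[0.68,-0.69,0,0,0.77],[0.68,-0.69,0,0,0.77],[0.68,-0.69,0,0,0.77],[0.68,-0.69,0,0,0.77]]
  ]
}}

```text
time_s: 28.5
ee_pos: [464.8, 47.2, 96.8]
ee_rot: [-179.8, 0.0, 82.1]
force: [-0.2, 0.6, -0.1]
gripper_width: 59.0
gripper_force: 0.0
```

Emit:
{"method": "send_rows", "body": {
  "steps": [
    [[0.68,-0.69,0,0,0.77],[0.68,-0.69,0,0,0.77],[0.68,-0.69,0,0,0.77],[0.68,-0.69,0,0,0.77],[0,0,0.2,-0.73,0.77]]
  ]
}}

```text
time_s: 28.92
ee_pos: [368.3, 172.4, 89.9]
ee_rot: [-179.8, -0.0, 87.6]
force: [0.6, -0.2, -0.0]
gripper_width: 70.1
gripper_force: 0.0
```

Emit:
{"method": "send_rows", "body": {
  "steps": [
    [[0,0,0.2,-0.73,0.77],[0,0,0.2,-0.73,0.77],[0,0,0.1,-0.73,0.77],[0,0,0,0,0.77],[0,0,0,0,0.77]]
  ]
}}

```text
time_s: 29.33
ee_pos: [371.8, 168.7, 69.5]
ee_rot: [-179.8, 0.0, 102.1]
force: [-0.8, 0.1, 0.5]
gripper_width: 70.3
gripper_force: 0.0
```

```bash
python3 -c "
from h import *
plan(373.1,169.4,19.5,102.3)
f=grab('wrist');P=cloud(f);print(rect(P,(373,169),45,18,40))"
```

```text
t 29.33 at [371.8 168.7  69.5] rot [-179.8    0.   102.1] F [-0.8  0.1  0.5] | shift [0.01 0.03 1.25] turn -0.03 | shift if turned first [0.01 0.03 1.25]
(array([372.2, 168.8]), array([56.1, 56.7]), 12.1, 31.3, 6422)
```

Emit:
{"method": "send_rows", "body": {
  "steps": [
    [[0.01,0.03,0.5,-0.03,0.77],[0,0,0.5,0,0.77],[0,0,0.25,0,0.77],[0,0,0,0,0.77],[0,0,0,0,0.4]]
  ]
}}

```text
time_s: 29.8
ee_pos: [373.8, 169.5, 20.6]
ee_rot: [-179.9, 0.0, 102.4]
force: [-0.1, 0.4, 0.2]
gripper_width: 66.1
gripper_force: 0.0
```

Emit:
{"method": "send_rows", "body": {
  "steps": [
    [[0,0,0,0,0.4],[0,0,0,0,0.4],[0,0,0,0,0.4],[0,0,0,0,0.4],[0,0,-0.4,0,0.4]]
  ]
}}

```text
time_s: 30.22
ee_pos: [372.4, 169.1, 35.6]
ee_rot: [-179.8, 0.0, 102.4]
force: [-0.5, -0.8, -1.9]
gripper_width: 55.8
gripper_force: 25.0
```

Emit:
{"method": "send_rows", "body": {
  "steps": [
    [[0,0,-0.6,0.73,0.4],[0,0,-0.5,0.73,0.4],[0,0,0,0.73,0.4],[0,0,0,0.73,0.4],[0,0,0,0,0.4]]
  ]
}}

```text
time_s: 30.63
ee_pos: [374.2, 169.8, 81.4]
ee_rot: [179.9, -0.1, 82.3]
force: [-1.0, -0.8, -0.5]
gripper_width: 55.9
gripper_force: 25.0
```

```bash
python3 -c "
from h import *
print(env.state()['gripper_width'])
plan(577.9,-170,80,82.3)"
```

```text
55.88181041017039
t 30.63 at [374.2 169.8  81.4] rot [ 1.799e+02 -1.000e-01  8.230e+01] F [-1.  -0.8 -0.5] | shift [-7.74  6.19  0.04] turn -0.0 | shift if turned first [-7.74  6.19  0.04]
```

Emit:
{"method": "send_rows", "body": {
  "steps": [
    [[-0.7,0.56,0,0,0.4],[-0.7,0.56,0,0,0.4],[-0.7,0.56,0,0,0.4],[-0.7,0.56,0,0,0.4],[-0.7,0.56,0,0,0.4]]
  ]
}}

```text
time_s: 31.05
ee_pos: [466.8, 14.6, 80.7]
ee_rot: [-180.0, -0.0, 82.5]
force: [-0.1, 0.9, -1.2]
gripper_width: 55.6
gripper_force: 25.0
```

Emit:
{"method": "send_rows", "body": {
  "steps": [
    [[-0.7,0.56,0,0,0.4],[-0.7,0.56,0,0,0.4],[-0.7,0.56,0,0,0.4],[-0.7,0.56,0,0,0.4],[-0.72,0.57,0,0,0.4]]
  ]
}}

```text
time_s: 31.47
ee_pos: [559.5, -139.9, 80.4]
ee_rot: [-180.0, -0.0, 82.5]
force: [0.9, 0.2, -0.8]
gripper_width: 55.2
gripper_force: 25.0
```

Emit:
{"method": "send_rows", "body": {
  "steps": [
    [[-0.72,0.58,0,0,0.4],[0,0,0.38,0,0.4],[0,0,0,0,0.4],[0,0,0,0,0.4],[0,0,0,0,0.4]]
  ]
}}

```text
time_s: 31.88
ee_pos: [577.5, -169.1, 65.4]
ee_rot: [-179.9, -0.0, 82.5]
force: [-0.1, -0.1, 0.5]
gripper_width: 55.8
gripper_force: 25.0
```

```bash
python3 -c "
from h import *
print(env.state()['gripper_width'])
plan(577.9,-170,35,82.3)"
```

```text
55.79578349960366
t 31.88 at [ 577.5 -169.1   65.4] rot [-179.9   -0.    82.5] F [-0.1 -0.1  0.5] | shift [-0.02  0.01  0.76] turn 0.02 | shift if turned first [-0.02  0.01  0.76]
```

Emit:
{"method": "send_rows", "body": {
  "steps": [
    [[-0.02,0.02,0.2,0,0.4],[0,0,0.2,0,0.4],[0,0,0.2,0,0.4],[0,0,0.16,0,0.4],[0,0,0,0,0.4]]
  ]
}}

```text
time_s: 32.3
ee_pos: [578.5, -170.3, 34.0]
ee_rot: [-179.9, -0.0, 82.4]
force: [0.1, 0.4, -1.3]
gripper_width: 55.8
gripper_force: 25.0
```

Emit:
{"method": "send_rows", "body": {
  "steps": [
    [[0,0,0,0,0.4],[0,0,0,0,0.4]]
  ]
}}

```text
time_s: 32.47
ee_pos: [578.9, -170.7, 34.8]
ee_rot: [-180.0, -0.0, 82.4]
force: [-0.2, 0.7, -0.9]
gripper_width: 55.5
gripper_force: 25.0
```

Emit:
{"method": "send_rows", "body": {
  "steps": [
    [[0,0,0,0,0.74],[0,0,0,0,0.74],[0,0,0,0,0.74],[0,0,-0.4,0,0.74],[0,0,-0.35,0,0]]
  ]
}}

```text
time_s: 32.88
ee_pos: [578.5, -170.7, 65.0]
ee_rot: [-179.9, -0.0, 82.4]
force: [-0.4, 0.1, -0.4]
gripper_width: 63.5
gripper_force: 0.0
```

Emit:
{"method": "send_rows", "body": {
  "steps": [
    [[0,0,0,0,0],[0,0,0,0,0],[0,0,0,0,0],[0,0,0,0,0],[0,0,0,0,0]]
  ]
}}

```text
time_s: 33.3
ee_pos: [578.5, -170.7, 64.2]
ee_rot: [-179.9, -0.0, 82.4]
force: [0.7, -0.6, 0.2]
gripper_width: 30.5
gripper_force: 0.0
```

Emit:
{"method": "send_rows", "body": {
  "steps": [
    [[0,0,0,0,0],[0,0,0,0,0],[0,0,0.25,0,0],[0,0,0.25,0,0],[0,0,0.12,0,0]]
  ]
}}

```text
time_s: 33.72
ee_pos: [579.3, -170.9, 39.7]
ee_rot: [180.0, -0.0, 82.4]
force: [-3.4, 1.0, 14.0]
gripper_width: 0.4
gripper_force: 6.7
```

Emit:
{"method": "send_rows", "body": {
  "steps": [
    [[0,0,0.08,0,0],[0,0,0.06,0,0],[0,0,0,0,0],[0,0,0,0,0]]
  ]
}}

```text
time_s: 34.05
ee_pos: [579.4, -170.9, 38.2]
ee_rot: [179.9, 0.0, 82.4]
force: [-6.4, 2.5, 26.1]
gripper_width: 0.6
gripper_force: 12.6
```

Emit:
{"method": "send_rows", "body": {
  "steps": [
    [[0,0,-0.6,0,0],[0,0,-1,0,0.77],[0,0,0,0,0.77],[0,0,0,0,0.77]]
  ]
}}

```text
time_s: 34.38
ee_pos: [580.2, -171.2, 100.2]
ee_rot: [179.8, 0.0, 82.4]
force: [-0.0, 0.8, -0.9]
gripper_width: 17.7
gripper_force: 0.0
```

```bash
python3 -c "
from h import *
look(['yellow'])
plan(400.3,252,70,93.6)
f=grab('wrist');P=cloud(f);print(rect(P,(578,-170),35,34.5,50))"
```

```text
yellow cake [400.1 251.1] rect [400.2 252.4] (array([55.8, 56.8]), 2.4, 30.7, 593)
rib [605.9 280.2] (array([19.9, 69.4]), 10.3, 51.4, 234)
t 34.43 at [ 578.9 -170.8   98.4] rot [180.   -0.   82.4] F [-0.5  0.7 -0.8] | shift [ 9.89 -5.83  0.71] turn -1.63 | shift if turned first [10.83 -3.79  0.71]
(array([ 577.6, -171. ]), array([55.5, 55.9]), 82.5, 39.3, 4407)
```

Emit:
{"method": "send_rows", "body": {
  "steps": [
    [[0.82,-0.48,0,0,0.77],[0.82,-0.48,0,0,0.77],[0.82,-0.48,0,0,0.77],[0.82,-0.48,0,0,0.77],[0.82,-0.48,0,0,0.77]]
  ]
}}

```text
time_s: 34.9
ee_pos: [503.3, 5.7, 96.7]
ee_rot: [-179.8, 0.0, 82.3]
force: [0.5, 0.0, -0.3]
gripper_width: 58.7
gripper_force: 0.0
```

Emit:
{"method": "send_rows", "body": {
  "steps": [
    [[0.83,-0.49,0,0,0.77],[0.83,-0.49,0,0,0.77],[0.83,-0.49,0,0,0.77],[0.83,-0.49,0,0,0.77],[0.83,-0.49,0,0,0.77]]
  ]
}}

```text
time_s: 35.32
ee_pos: [428.2, 182.9, 97.0]
ee_rot: [-179.8, 0.1, 82.4]
force: [1.0, 0.6, -0.2]
gripper_width: 70.3
gripper_force: 0.0
```

Emit:
{"method": "send_rows", "body": {
  "steps": [
    [[0.82,-0.49,0,0,0.77],[0.82,-0.49,0,0,0.77],[0,0,0.4,-0.81,0.77],[0,0,0.3,-0.82,0.77],[0,0,0,0,0.77]]
  ]
}}

```text
time_s: 35.73
ee_pos: [397.2, 251.4, 67.2]
ee_rot: [-179.6, 0.2, 93.8]
force: [-0.8, -0.3, -0.6]
gripper_width: 70.0
gripper_force: 0.0
```

Emit:
{"method": "send_rows", "body": {
  "steps": [
    [[0,0,0,0,0.77],[0,0,0,0,0.77]]
  ]
}}

```text
time_s: 35.9
ee_pos: [400.3, 251.8, 70.3]
ee_rot: [-179.9, 0.0, 93.4]
force: [0.6, 0.1, -0.1]
gripper_width: 70.5
gripper_force: 0.0
```

```bash
python3 -c "
from h import *
plan(400.3,252,19.5,93.6)"
```

```text
t 35.9 at [400.3 251.8  70.3] rot [-179.9    0.    93.4] F [ 0.6  0.1 -0.1] | shift [0.01 0.   1.27] turn -0.02 | shift if turned first [0.01 0.   1.27]
```

Emit:
{"method": "send_rows", "body": {
  "steps": [
    [[0.01,0,0.5,0,0.77],[0,0,0.5,0,0.77],[0,0,0.27,0,0.77],[0,0,0,0,0.77],[0,0,0,0,0.4]]
  ]
}}

```text
time_s: 36.32
ee_pos: [400.7, 252.2, 20.1]
ee_rot: [-180.0, 0.0, 93.5]
force: [0.2, 0.0, 0.2]
gripper_width: 66.6
gripper_force: 0.0
```

Emit:
{"method": "send_rows", "body": {
  "steps": [
    [[0,0,0,0,0.4],[0,0,0,0,0.4],[0,0,0,0,0.4],[0,0,0,0,0.4],[0,0,-0.4,0,0.4]]
  ]
}}

```text
time_s: 36.73
ee_pos: [398.9, 251.7, 34.7]
ee_rot: [-179.8, 0.1, 93.6]
force: [-1.0, -0.1, -1.5]
gripper_width: 55.6
gripper_force: 25.0
```

Emit:
{"method": "send_rows", "body": {
  "steps": [
    [[0,0,-0.6,0.81,0.4],[0,0,-0.5,0.81,0.4],[0,0,0,0,0.4],[0,0,0,0,0.4]]
  ]
}}

```text
time_s: 37.07
ee_pos: [400.8, 252.9, 80.9]
ee_rot: [179.9, -0.1, 82.5]
force: [-0.3, 0.9, -1.0]
gripper_width: 55.8
gripper_force: 25.0
```

```bash
python3 -c "
from h import *
print(env.state()['gripper_width'])
plan(488.7,-158,80,82.3)"
```

```text
55.81674159751118
t 37.07 at [400.8 252.9  80.9] rot [ 1.799e+02 -1.000e-01  8.250e+01] F [-0.3  0.9 -1. ] | shift [-9.9   3.51  0.02] turn 0.03 | shift if turned first [-9.89  3.55  0.02]
```

12 rows of (-0.825, 0.295).

Emit:
{"method": "send_rows", "body": {
  "steps": [
    [[-0.82,0.29,0,0.03,0.4],[-0.82,0.29,0,0,0.4],[-0.82,0.29,0,0,0.4],[-0.82,0.29,0,0,0.4],[-0.82,0.29,0,0,0.4]]
  ]
}}

```text
time_s: 37.48
ee_pos: [434.7, 80.7, 78.7]
ee_rot: [-179.9, 0.0, 82.4]
force: [1.2, 0.5, -0.5]
gripper_width: 55.4
gripper_force: 25.0
```

Emit:
{"method": "send_rows", "body": {
  "steps": [
    [[-0.83,0.3,0,0,0.4],[-0.83,0.3,0,0,0.4],[-0.83,0.3,0,0,0.4],[-0.83,0.3,0,0,0.4],[-0.83,0.3,0,0,0.4]]
  ]
}}

```text
time_s: 37.9
ee_pos: [471.8, -91.8, 78.6]
ee_rot: [-179.8, -0.0, 82.3]
force: [0.7, 1.2, -1.0]
gripper_width: 56.0
gripper_force: 25.0
```

Emit:
{"method": "send_rows", "body": {
  "steps": [
    [[-0.82,0.29,0,0,0.4],[-0.82,0.29,0,0,0.4],[0,0,0.38,0,0.4],[0,0,0,0,0.4],[0,0,0,0,0.4]]
  ]
}}

```text
time_s: 38.32
ee_pos: [485.0, -157.9, 62.9]
ee_rot: [-179.7, -0.1, 82.2]
force: [-0.6, 0.5, -0.1]
gripper_width: 56.2
gripper_force: 25.0
```

Emit:
{"method": "send_rows", "body": {
  "steps": [
    [[0,0,0,0,0.4],[0,0,0,0,0.4]]
  ]
}}

```text
time_s: 38.48
ee_pos: [486.7, -157.5, 64.8]
ee_rot: [-180.0, -0.0, 82.3]
force: [-0.1, 0.2, -0.3]
gripper_width: 55.6
gripper_force: 25.0
```

```bash
python3 -c "
from h import *
print(env.state()['gripper_width'])
plan(488.7,-158,35,82.3)"
```

```text
55.63590631511486
t 38.48 at [ 486.7 -157.5   64.8] rot [-180.    -0.    82.3] F [-0.1  0.2 -0.3] | shift [-0.01  0.05  0.74] turn 0.01 | shift if turned first [-0.01  0.05  0.74]
```

Emit:
{"method": "send_rows", "body": {
  "steps": [
    [[-0.01,0.05,0.2,0,0.4],[0,0,0.2,0,0.4],[0,0,0.2,0,0.4],[0,0,0.15,0,0.4],[0,0,0,0,0.4]]
  ]
}}

```text
time_s: 38.9
ee_pos: [488.4, -158.4, 33.5]
ee_rot: [-179.9, -0.1, 82.2]
force: [0.2, 2.2, -2.3]
gripper_width: 55.6
gripper_force: 25.0
```

Emit:
{"method": "send_rows", "body": {
  "steps": [
    [[0,0,0,0,0.4],[0,0,0,0,0.4]]
  ]
}}

```text
time_s: 39.07
ee_pos: [488.3, -158.4, 34.1]
ee_rot: [-179.9, -0.1, 82.2]
force: [0.8, 3.8, -1.8]
gripper_width: 55.8
gripper_force: 25.0
```

Emit:
{"method": "send_rows", "body": {
  "steps": [
    [[0,0,0,0,0.74],[0,0,0,0,0.74],[0,0,0,0,0.74],[0,0,-0.4,0,0.74],[0,0,-0.35,0,0]]
  ]
}}

```text
time_s: 39.48
ee_pos: [488.5, -159.3, 64.8]
ee_rot: [-179.9, 0.0, 82.2]
force: [0.4, -0.2, -0.3]
gripper_width: 63.4
gripper_force: 0.0
```

Emit:
{"method": "send_rows", "body": {
  "steps": [
    [[0,0,0,0,0],[0,0,0,0,0],[0,0,0,0,0],[0,0,0,0,0],[0,0,0,0,0]]
  ]
}}

```text
time_s: 39.9
ee_pos: [488.4, -159.0, 64.0]
ee_rot: [-179.9, -0.0, 82.2]
force: [-0.3, 0.0, -0.2]
gripper_width: 30.3
gripper_force: 0.0
```

Emit:
{"method": "send_rows", "body": {
  "steps": [
    [[0,0,0,0,0],[0,0,0,0,0],[0,0,0.25,0,0],[0,0,0.25,0,0],[0,0,0.12,0,0]]
  ]
}}

```text
time_s: 40.32
ee_pos: [489.1, -159.2, 39.2]
ee_rot: [180.0, -0.0, 82.2]
force: [-1.0, 1.2, 14.3]
gripper_width: 0.4
gripper_force: 7.0
```

Emit:
{"method": "send_rows", "body": {
  "steps": [
    [[0,0,0.08,0,0],[0,0,0.05,0,0],[0,0,0,0,0],[0,0,0,0,0]]
  ]
}}

```text
time_s: 40.65
ee_pos: [489.2, -159.2, 38.1]
ee_rot: [179.9, 0.0, 82.2]
force: [-7.3, 3.9, 33.6]
gripper_width: 0.4
gripper_force: 16.8
```

Emit:
{"method": "send_rows", "body": {
  "steps": [
    [[0,0,-1,0,0],[0,0,-1,0,0],[0,0,-1,0,0],[0,0,-1,0,0.5],[0,0,-1,0,0.5]]
  ]
}}

```text
time_s: 41.07
ee_pos: [488.2, -158.9, 235.5]
ee_rot: [-179.9, -0.0, 82.2]
force: [1.0, 0.2, -0.4]
gripper_width: 10.7
gripper_force: 0.0
```

Emit:
{"method": "send_rows", "body": {
  "steps": [
    [[0,0,-1,0,0.5],[0,0,0,0,0.5],[0,0,0,0,0.5],[0,0,0,0,0.5]]
  ]
}}

```text
time_s: 41.4
ee_pos: [488.3, -158.9, 273.1]
ee_rot: [-179.9, -0.0, 82.2]
force: [-0.5, -0.2, -1.3]
gripper_width: 37.6
gripper_force: 0.0
```

Run:
```python
from h import *
f=grab('wrist','w5.png');P=cloud(f)
for k,c in dict(red=(497.3,-94.5),yellow=(488.7,-158),green=(480.1,-221.4),blue=(586.5,-106.6),purple=(577.9,-170),black=(569.3,-233.4)).items(): print(k,rect(P,c,31,34,50))
print('tray',rect(P,(533.3,-164),150,12,50))
look([])
T=cloud(grab('top','top3.png'))
m=(T[...,2]>22)&(T[...,2]<34)&(T[...,1]>150)&(T[...,0]>480)&(T[...,0]<730)&(T[...,1]<420)
q=T[m][:,:2].astype(np.float32);c,s,a=cv2.minAreaRect(q);print('lid',np.array(c)-B,s,a)
```

```text
red (array([495.7, -97.2]), array([54.9, 55.5]), 82.3, 39.2, 1985)
yellow (array([ 487.1, -159.7]), array([55.1, 55.6]), 82.5, 39.3, 1744)
green (array([ 480. , -222.3]), array([56.1, 55.4]), 81.6, 39.4, 1566)
blue (array([ 584.1, -107.9]), array([54.6, 56.2]), 82.4, 39.2, 1991)
purple (array([ 577.4, -171.5]), array([56. , 56.2]), 82.3, 39.3, 1782)
black (array([ 568.2, -233.1]), array([55.3, 55.9]), 82.1, 39.5, 1538)
tray (array([ 532.4, -164.7]), array([224. , 190.7]), 82.2, 32.6, 24201)
rib [606.  279.9] (array([19.2, 68.9]), 8.6, 51.4, 239)
lid [607.25819092 281.13777466] (193.62042236328125, 225.0073699951172) 8.405786514282227
```

View pics/w5.png

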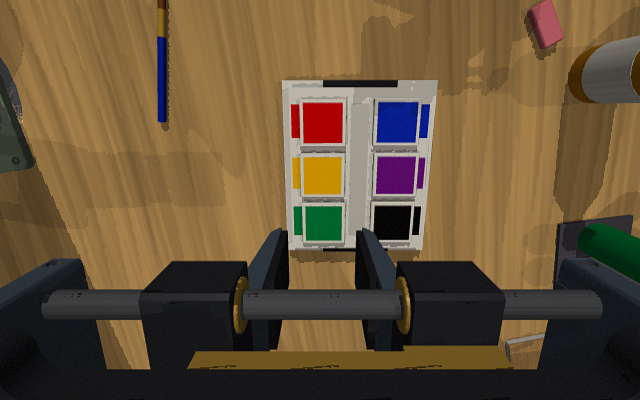

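All six rims are flush at about 39 mm in the wrist view, which reads 1 mm high. Now the lid, starting with the rib.

Emit:
{"method": "send_rows", "body": {
  "steps": [
    [[0.94,0.12,0,0,0.5],[0.94,0.12,0,0,0.5],[0.94,0.12,0,0,0.5],[0.94,0.12,0,0,0.5],[0.94,0.12,0,0,0.5]]
  ]
}}

```text
time_s: 41.97
ee_pos: [537.7, 25.5, 273.2]
ee_rot: [-179.8, 0.0, 82.2]
force: [0.7, -0.6, 0.2]
gripper_width: 45.8
gripper_force: 0.0
```

Emit:
{"method": "send_rows", "body": {
  "steps": [
    [[0.94,0.12,0,0,0.5],[0.94,0.12,0,0,0.5],[0.94,0.12,0,0,0.5],[0.94,0.12,0,0,0.5],[0.94,0.12,0,0,0.5]]
  ]
}}

```text
time_s: 42.38
ee_pos: [586.9, 208.7, 272.9]
ee_rot: [-179.8, 0.1, 82.3]
force: [0.9, 0.2, 1.1]
gripper_width: 45.8
gripper_force: 0.0
```

Emit:
{"method": "send_rows", "body": {
  "steps": [
    [[0.94,0.12,0,0,0.5],[0.94,0.11,0,0,0.5],[0,0,0.9,-0.8,0.5],[0,0,0.9,-0.8,0.5],[0,0,0.9,-0.79,0.5]]
  ]
}}

```text
time_s: 42.8
ee_pos: [605.9, 281.1, 163.7]
ee_rot: [-179.9, 0.0, 99.0]
force: [0.4, -0.3, -0.6]
gripper_width: 45.4
gripper_force: 0.0
```

Emit:
{"method": "send_rows", "body": {
  "steps": [
    [[0,0,0.9,0,0.5],[0,0,0.4,0,0.5],[0,0,0,0,0.5],[0,0,0,0,0.5],[0,0,0,0,0.5]]
  ]
}}

```text
time_s: 43.22
ee_pos: [607.3, 280.6, 115.7]
ee_rot: [179.9, -0.0, 98.7]
force: [-0.4, 0.5, 0.5]
gripper_width: 45.9
gripper_force: 0.0
```

```bash
python3 -c "
from h import *
f=grab('wrist','w6.png');P=cloud(f);print(rect(P,(606,280),55,42,60))
plan(606.2,280.3,32,98.6)"
```

```text
(array([606.1, 280.2]), array([17.7, 69.3]), 8.3, 52.3, 2060)
t 43.27 at [607.6 280.7 116.5] rot [ 1.798e+02 -1.000e-01  9.870e+01] F [-0.7 -0.6 -0.9] | shift [-0.   -0.04  2.11] turn 0.01 | shift if turned first [-0.   -0.04  2.11]
```

Emit:
{"method": "send_rows", "body": {
  "steps": [
    [[0,-0.02,0.7,0,0.5],[0,0,0.7,0,0.5],[0,0,0.5,0,0.5],[0,0,0.19,0,0.5],[0,0,0,0,0.5]]
  ],
  "squeeze": 50
}}

```text
time_s: 43.68
ee_pos: [605.3, 279.9, 30.6]
ee_rot: [-179.9, 0.0, 98.7]
force: [-0.4, -0.5, -0.4]
gripper_width: 45.9
gripper_force: 0.0
```

Emit:
{"method": "send_rows", "body": {
  "steps": [
    [[0,0,0,0,0.5],[0,0,0,0,0],[0,0,0,0,0],[0,0,0,0,0],[0,0,0,0,0]]
  ]
}}

```text
time_s: 44.1
ee_pos: [606.2, 280.3, 32.2]
ee_rot: [179.9, -0.0, 98.7]
force: [0.1, -0.3, 0.3]
gripper_width: 21.2
gripper_force: 0.0
```

Emit:
{"method": "send_rows", "body": {
  "steps": [
    [[0,0,0,0,0],[0,0,0,0,0],[0,0,0,0,0],[0,0,0,0,0]]
  ]
}}

```text
time_s: 44.43
ee_pos: [606.2, 280.3, 32.0]
ee_rot: [179.9, -0.0, 98.7]
force: [0.2, 0.3, 5.4]
gripper_width: 18.0
gripper_force: 50.0
```

Emit:
{"method": "send_rows", "body": {
  "steps": [
    [[0,0,-0.3,0,0],[0,0,-0.5,0,0],[0,0,-0.5,0.4,0],[0,0,-0.45,0.7,0],[0,0,0,0.7,0]]
  ]
}}

```text
time_s: 44.85
ee_pos: [607.5, 281.0, 105.4]
ee_rot: [179.7, -0.2, 86.1]
force: [1.5, 0.6, -1.4]
gripper_width: 17.7
gripper_force: 50.0
```

Emit:
{"method": "send_rows", "body": {
  "steps": [
    [[0,0,0,0.59,0],[0,0,0,0,0],[0,0,0,0,0],[0,0,0,0,0]]
  ]
}}

```text
time_s: 45.18
ee_pos: [605.2, 279.9, 100.7]
ee_rot: [-179.9, 0.0, 82.3]
force: [-0.1, 0.1, -0.9]
gripper_width: 17.7
gripper_force: 50.0
```

```bash
python3 -c "
from h import *
print(env.state()['gripper_width'],env.state()['gripper_force'])
grab('scene','sc7.png');f=grab('wrist');P=cloud(f)
q=P[(abs(P[...,0]-600)<140)&(abs(P[...,1]-280)<140)&(P[...,2]>75)&(P[...,2]<115)]
A=np.c_[q[:,:2]-[606,280],np.ones(len(q))];print(len(q),np.linalg.lstsq(A,q[:,2],rcond=None)[0])
plan(533.2,-163.9,102,82.3)"
```

```text
17.69372933095303 49.997849464416504
79709 [-2.12230925e-03 -3.26371672e-03  9.75422363e+01]
t 45.28 at [605.4 280.  100.7] rot [-180.     0.    82.3] F [-0.6  0.4 -1.4] | shift [-11.24  -0.3   -0.03] turn -0.0 | shift if turned first [-11.24  -0.3   -0.03]
```

View pics/sc7.png

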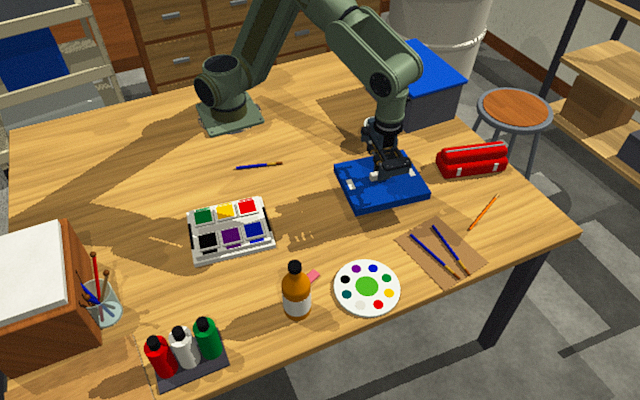

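The lid (382,185) is held level and the tray (230,228) is ready. Carrying the lid over.

Emit:
{"method": "send_rows", "body": {
  "steps": [
    [[-0.5,-0.02,0,0,0],[-0.75,-0.02,0,0,0],[-0.75,-0.02,0,0,0],[-0.75,-0.02,0,0,0],[-0.75,-0.02,0,0,0]]
  ]
}}

```text
time_s: 45.7
ee_pos: [582.3, 140.7, 101.0]
ee_rot: [-180.0, 0.0, 82.3]
force: [0.1, -1.4, -1.6]
gripper_width: 17.6
gripper_force: 50.0
```

Emit:
{"method": "send_rows", "body": {
  "steps": [
    [[-0.75,-0.02,0,0,0],[-0.75,-0.02,0,0,0],[-0.75,-0.02,0,0,0],[-0.75,-0.02,0,0,0],[-0.75,-0.02,0,0,0]]
  ]
}}

```text
time_s: 46.12
ee_pos: [558.1, -7.5, 101.1]
ee_rot: [-180.0, -0.0, 82.3]
force: [0.6, 0.2, -1.1]
gripper_width: 17.1
gripper_force: 50.0
```

Emit:
{"method": "send_rows", "body": {
  "steps": [
    [[-0.75,-0.02,0,0,0],[-0.75,-0.02,0,0,0],[-0.75,-0.02,0,0,0],[-0.75,-0.02,0,0,0],[-0.75,-0.02,0,0,0]]
  ]
}}

```text
time_s: 46.53
ee_pos: [533.9, -155.6, 101.1]
ee_rot: [-180.0, -0.0, 82.3]
force: [-0.0, -0.2, -0.4]
gripper_width: 17.9
gripper_force: 50.0
```

Emit:
{"method": "send_rows", "body": {
  "steps": [
    [[-0.24,0,0,0,0],[0,0,0,0,0],[0,0,0,0,0],[0,0,0,0,0],[0,0,0,0,0]]
  ]
}}

```text
time_s: 46.95
ee_pos: [533.3, -162.4, 101.1]
ee_rot: [-180.0, -0.0, 82.3]
force: [-1.4, 0.8, -1.8]
gripper_width: 17.4
gripper_force: 50.0
```

```bash
python3 -c "
from h import *
print(env.state()['gripper_width'],env.state()['gripper_force'])
f=grab('top');P=cloud(f)
print(rect(P,(535.4,-162.6),160,88,110))
f=grab('wrist');P=cloud(f);print(rect(P,(533,-164),160,85,110))
plan(533.2,-163.9,54,82.3)"
```

```text
17.438210188461102 49.997981786727905
(array([ 539.4, -129.7]), array([161.7, 191.2]), 82.4, 97.3, 4067)
(array([ 534.3, -145.6]), array([188.6, 191.6]), 82.3, 97.7, 79475)
t 47.05 at [ 533.3 -162.5  101.1] rot [-180.    -0.    82.3] F [-0.7  0.6 -1. ] | shift [-0.03  0.    1.18] turn 0.01 | shift if turned first [-0.03  0.    1.18]
```

Emit:
{"method": "send_rows", "body": {
  "steps": [
    [[-0.03,0,0.2,0,0],[0,0,0.25,0,0],[0,0,0.25,0,0],[0,0,0.25,0,0],[0,0,0.15,0,0]]
  ]
}}

```text
time_s: 47.47
ee_pos: [531.8, -164.5, 55.0]
ee_rot: [-179.8, -0.0, 82.2]
force: [-0.1, -0.3, -1.3]
gripper_width: 17.6
gripper_force: 50.0
```

Emit:
{"method": "send_rows", "body": {
  "steps": [
    [[0,0,0.06,0,0],[0,0,0,0,0],[0,0,0,0,0],[0,0,0,0,0]]
  ]
}}

```text
time_s: 47.8
ee_pos: [533.0, -165.0, 54.5]
ee_rot: [180.0, -0.0, 82.2]
force: [-0.4, 0.4, -2.1]
gripper_width: 17.7
gripper_force: 50.0
```

Emit:
{"method": "send_rows", "body": {
  "steps": [
    [[0,0,0.03,0,0],[0,0,0,0,0],[0,0,0,0,0.45],[0,0,0,0,0.45],[0,0,0,0,0.45]]
  ]
}}

```text
time_s: 48.22
ee_pos: [533.0, -165.0, 53.5]
ee_rot: [180.0, -0.0, 82.2]
force: [0.7, -0.2, 0.0]
gripper_width: 34.3
gripper_force: 0.0
```

Emit:
{"method": "send_rows", "body": {
  "steps": [
    [[0,0,0,0,0.45],[0,0,0,0,0.45],[0,0,-0.5,0,0.45],[0,0,-0.7,0,0.45],[0,0,-1,0,0]]
  ]
}}

```text
time_s: 48.63
ee_pos: [530.8, -164.3, 139.7]
ee_rot: [-179.6, -0.1, 82.2]
force: [0.5, 0.1, -0.3]
gripper_width: 37.1
gripper_force: 0.0
```

Emit:
{"method": "send_rows", "body": {
  "steps": [
    [[0,0,-1,0,0],[0,0,-1,0,0],[0,0,-1,0,0],[0,0,0,0,0],[0,0,0,0,0]]
  ]
}}

```text
time_s: 49.05
ee_pos: [534.1, -165.3, 264.2]
ee_rot: [179.7, 0.1, 82.2]
force: [0.4, 0.3, -0.0]
gripper_width: 3.8
gripper_force: 0.0
```

```bash
cat >> h.py <<'E'
def lid():
    f=grab('wrist','w8.png');P=cloud(f);v=lambda *p:None
    print('rib',rect(P,(533.2,-164),60,66,90),'top',rect(P,(533.2,-164),170,38,62))
    for s in (1,-1):
        c=np.array([533.2,-164])+s*92*np.array([.134,.991])
        m=np.hypot(P[...,0]-c[0],P[...,1]-c[1])<12;print('end',s,c,np.median(P[m][:,2]) if m.any() else None,m.sum())
E
python3 -c "
from h import *
lid()
plan(545.5,-72.8,60,82.3)"
```

```text
rib (array([ 531.6, -165.6]), array([69. , 17.4]), 82.5, 74.2, 960) top (array([ 532. , -165.9]), array([223.4, 190.6]), 82.2, 50.6, 27076)
end 1 [545.528 -72.828] 50.848472688604204 387
end -1 [ 520.872 -255.172] 51.109956655687085 134
t 49.1 at [ 532.9 -164.9  261.8] rot [179.9   0.   82.2] F [ 0.1  0.6 -0.3] | shift [2.32 0.   5.05] turn -0.01 | shift if turned first [2.32 0.   5.05]
```

View pics/w8.png

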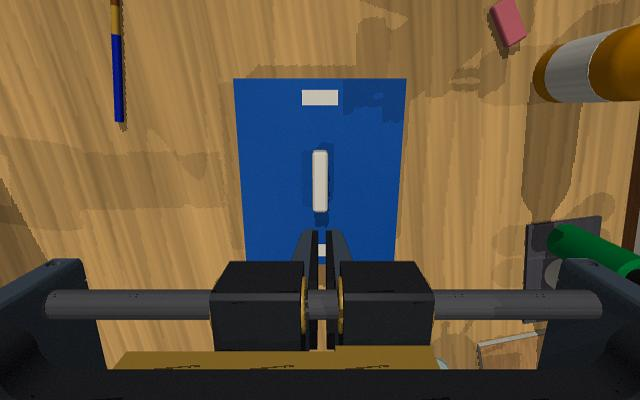

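The lid sits level at resting height, with the left mark at (320,97) and the right one under the fingers. Pressing the left end first.

Emit:
{"method": "send_rows", "body": {
  "steps": [
    [[0.7,0,0.6,0,0],[0.7,0,0.7,0,0],[0.7,0,0.7,0,0],[0.18,0,0.9,0,0],[0,0,0.9,0,0]]
  ]
}}

```text
time_s: 49.52
ee_pos: [543.9, -72.2, 106.5]
ee_rot: [-179.8, -0.0, 82.4]
force: [-0.2, -0.1, 0.1]
gripper_width: 0.2
gripper_force: 0.0
```

Emit:
{"method": "send_rows", "body": {
  "steps": [
    [[0,0,0.9,0,0],[0,0,0.35,0,0],[0,0,0,0,0],[0,0,0,0,0],[0,0,0,0,0]]
  ]
}}

```text
time_s: 49.93
ee_pos: [545.6, -74.7, 59.9]
ee_rot: [180.0, -0.0, 82.2]
force: [0.3, 0.7, 0.6]
gripper_width: 0.7
gripper_force: 0.0
```

```bash
python3 -c "
from h import *
plan(545,-73.8,42.5,82.3)"
```

```text
t 49.93 at [545.6 -74.7  59.9] rot [180.   -0.   82.2] F [0.3 0.7 0.6] | shift [ 0.02 -0.02  0.43] turn -0.01 | shift if turned first [ 0.02 -0.02  0.43]
```

Emit:
{"method": "send_rows", "body": {
  "steps": [
    [[0.02,-0.02,0.15,0,0],[0,0,0.1,0,0],[0,0,0.1,0,0],[0,0,0.05,0,0],[0,0,0.05,0,0]]
  ]
}}

```text
time_s: 50.35
ee_pos: [545.4, -73.1, 44.8]
ee_rot: [179.8, -0.1, 82.2]
force: [-7.8, 4.6, 36.9]
gripper_width: 0.7
gripper_force: 18.1
```

Emit:
{"method": "send_rows", "body": {
  "steps": [
    [[0,0,0.03,0,0],[0,0,0,0,0],[0,0,0,0,0]]
  ]
}}

```text
time_s: 50.6
ee_pos: [545.4, -73.1, 44.9]
ee_rot: [179.8, -0.1, 82.2]
force: [-8.5, 4.6, 26.7]
gripper_width: 0.3
gripper_force: 13.3
```

Emit:
{"method": "send_rows", "body": {
  "steps": [
    [[0,0,-0.5,0,0],[0,0,-0.9,0,0],[0,0,0,0,0],[-0.9,0,0,0,0],[-0.9,0,0,0,0]]
  ]
}}

```text
time_s: 51.02
ee_pos: [535.6, -144.7, 97.6]
ee_rot: [179.8, 0.0, 82.5]
force: [-0.1, -1.5, 0.3]
gripper_width: 0.3
gripper_force: 0.0
```

Emit:
{"method": "send_rows", "body": {
  "steps": [
    [[-0.9,0,0,0,0],[-0.9,0,0,0,0],[-0.9,0,0,0,0],[-0.1,0,0,0,0],[0,0,0,0,0]]
  ]
}}

```text
time_s: 51.43
ee_pos: [519.4, -258.0, 96.4]
ee_rot: [179.9, 0.0, 82.0]
force: [-0.2, -0.5, -0.4]
gripper_width: 0.6
gripper_force: 0.0
```

Emit:
{"method": "send_rows", "body": {
  "steps": [
    [[0,0,0.5,0,0],[0,0,0.4,0,0],[0,0,0,0,0],[0,0,0,0,0]]
  ]
}}

```text
time_s: 51.77
ee_pos: [519.4, -254.5, 59.9]
ee_rot: [-179.9, -0.1, 82.3]
force: [0.5, -0.4, -0.4]
gripper_width: 0.3
gripper_force: 0.0
```

```bash
python3 -c "
from h import *
plan(520.4,-256,42.5,82.3)"
```

```text
t 51.77 at [ 519.4 -254.5   59.9] rot [-1.799e+02 -1.000e-01  8.230e+01] F [ 0.5 -0.4 -0.4] | shift [-0.03  0.03  0.43] turn 0.0 | shift if turned first [-0.03  0.03  0.43]
```

Emit:
{"method": "send_rows", "body": {
  "steps": [
    [[-0.03,0.03,0.15,0,0],[0,0,0.1,0,0],[0,0,0.1,0,0],[0,0,0.05,0,0],[0,0,0.05,0,0]]
  ]
}}

```text
time_s: 52.18
ee_pos: [521.7, -258.0, 44.8]
ee_rot: [179.8, 0.1, 82.3]
force: [-3.3, -0.5, 15.0]
gripper_width: 0.7
gripper_force: 7.3
```

Emit:
{"method": "send_rows", "body": {
  "steps": [
    [[0,0,0.03,0,0],[0,0,0,0,0],[0,0,0,0,0]]
  ]
}}

```text
time_s: 52.43
ee_pos: [521.7, -258.0, 44.3]
ee_rot: [179.8, 0.1, 82.3]
force: [-3.4, 0.4, 15.5]
gripper_width: 0.5
gripper_force: 7.8
```

Emit:
{"method": "send_rows", "body": {
  "steps": [
    [[0,0,-0.5,0,0],[0,0,-1,0,0],[0,0,-1,0,0],[0,0,-1,0,0],[0,0,-1,0,0]]
  ]
}}

```text
time_s: 52.85
ee_pos: [520.5, -257.0, 223.4]
ee_rot: [180.0, 0.0, 82.3]
force: [0.2, 0.0, -1.1]
gripper_width: 0.6
gripper_force: 0.0
```

Emit:
{"method": "send_rows", "body": {
  "steps": [
    [[0,0,-1,0,0],[-1,0,0,0,0],[-1,0,0,0,0],[0,0,0,0,0],[0,0,0,0,0]]
  ]
}}

```text
time_s: 53.27
ee_pos: [509.5, -337.9, 260.9]
ee_rot: [180.0, -0.0, 82.1]
force: [-0.4, 1.1, 0.0]
gripper_width: 0.3
gripper_force: 0.0
```

```bash
python3 -c "
from h import *
lid()
f=grab('scene','sc9.png');P=cloud(f)
for s in (1,-1):
    c=np.array([532.7,-165])+s*92*np.array([.134,.991]);m=np.hypot(P[...,0]-c[0],P[...,1]-c[1])<12;print(s,np.median(P[m][:,2]),m.sum())
"
```

```text
rib (array([ 529.8, -179.5]), array([42.2, 17.6]), 81.7, 68.2, 771) top (array([ 525.2, -214.4]), array([125.6, 190.5]), 82.2, 44.5, 20870)
end 1 [545.528 -72.828] None 0
end -1 [ 520.872 -255.172] 432.3082057787612 1399
1 44.659847096106205 43
-1 44.33544961296889 48
```

View pics/sc9.png

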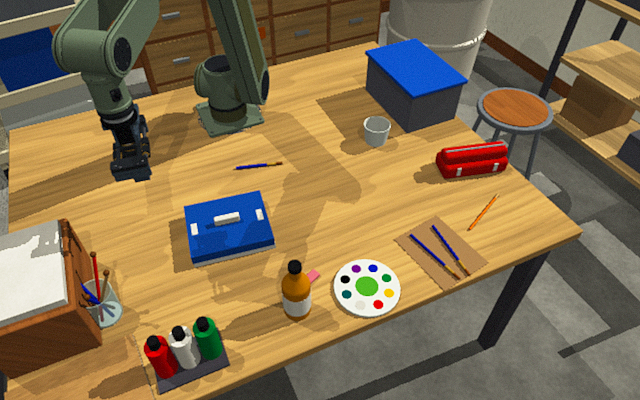

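The lid (229,226) is shut, with both ends at about 44.5 mm. The tub (376,131) hasn't been touched and the arm is clear.

```bash
python3 -c "
from h import *
print(env.job_done())"
```

```text
the job is handed in; nothing more can be done
None
```

The job is handed in: all six pans are pressed home, the lid is shut at both ends (about 44.5 mm, against 44 mm when home), and the water tub was not touched; no verdict came back.

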